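Lock the cross rails into the mating-box stand with wing cams

TASK

Fit every long cross rail that is here into the side beam of the stand, each in a housing of its own, whichever you like: turn that housing's wing cam back to open, slide the rail's headed stud in, then turn the cam clockwise until it has drawn the rail fully tight against the housing floor. The shorter rails belong to another stand: leave them and everything else on the table where they lie.

Things in the scene. Friction and masses are not known exactly. Their poses are not given: they have to be found in the camera images.
- beam: pine side beam lying flat, fixed: 390 mm along y, 104 along x, 38 thick. Front edge (x = -16 mm) has four housings 90 mm apart: notches 40.4 mm wide, 16 deep, full height, open in front and above, lead-in corners rounded 6 mm; a wing cam behind each. Origin: on the table, in line with the housing floors, mid-length; x points into the beam (rails go in along +x); back edge x = +88 mm. Yaw up to 0.1 rad.
- seat1 (a point): centre of the floor of the leftmost housing (beam y = +135 mm), 19 mm above the table, axes as the beam's; a rail's end face belongs here. A stud hole (19 x 21 mm) leads on to cam1, whose upright axis is 42 mm behind (beam +x): steel disc of 68 mm diameter, top 41 mm above the table, on it an upright wing 48 mm long, 12 mm thick, 41 to 67 mm high, to be gripped across its thickness.
- cam1 (a joint): angle of seat1's cam, 0 to 1.6 rad (stops), clockwise from above. 0 = open: the wing lies along beam x, mouth (dark mark) facing the stud hole; below about 0.1 the stud head can enter, until it stops with the rail's end face 4 to 5 mm short of the housing floor. From 0.4 to 1.3 the curved slot draws the head in; from 1.3 on it is tight. Stays where left; 0.1 N m to turn, stiff (1.5 N m) once tight.
- seat2 (a point): centre of the floor of the second housing (beam y = +45 mm), 19 mm above the table, axes as the beam's; a rail's end face belongs here. A stud hole (19 x 21 mm) leads on to cam2, whose upright axis is 42 mm behind (beam +x): steel disc of 68 mm diameter, top 41 mm above the table, on it an upright wing 48 mm long, 12 mm thick, 41 to 67 mm high, to be gripped across its thickness.
- cam2 (a joint): angle of seat2's cam, 0 to 1.6 rad (stops), clockwise from above. 0 = open: the wing lies along beam x, mouth (dark mark) facing the stud hole; below about 0.1 the stud head can enter, until it stops with the rail's end face 4 to 5 mm short of the housing floor. From 0.4 to 1.3 the curved slot draws the head in; from 1.3 on it is tight. Stays where left; 0.1 N m to turn, stiff (1.5 N m) once tight.
- seat3 (a point): centre of the floor of the third housing (beam y = -45 mm), 19 mm above the table, axes as the beam's; a rail's end face belongs here. A stud hole (19 x 21 mm) leads on to cam3, whose upright axis is 42 mm behind (beam +x): steel disc of 68 mm diameter, top 41 mm above the table, on it an upright wing 48 mm long, 12 mm thick, 41 to 67 mm high, to be gripped across its thickness.
- cam3 (a joint): angle of seat3's cam, 0 to 1.6 rad (stops), clockwise from above. 0 = open: the wing lies along beam x, mouth (dark mark) facing the stud hole; below about 0.1 the stud head can enter, until it stops with the rail's end face 4 to 5 mm short of the housing floor. From 0.4 to 1.3 the curved slot draws the head in; from 1.3 on it is tight. Stays where left; 0.1 N m to turn, stiff (1.5 N m) once tight.
- seat4 (a point): centre of the floor of the rightmost housing (beam y = -135 mm), 19 mm above the table, axes as the beam's; a rail's end face belongs here. A stud hole (19 x 21 mm) leads on to cam4, whose upright axis is 42 mm behind (beam +x): steel disc of 68 mm diameter, top 41 mm above the table, on it an upright wing 48 mm long, 12 mm thick, 41 to 67 mm high, to be gripped across its thickness.
- cam4 (a joint): angle of seat4's cam, 0 to 1.6 rad (stops), clockwise from above. 0 = open: the wing lies along beam x, mouth (dark mark) facing the stud hole; below about 0.1 the stud head can enter, until it stops with the rail's end face 4 to 5 mm short of the housing floor. From 0.4 to 1.3 the curved slot draws the head in; from 1.3 on it is tight. Stays where left; 0.1 N m to turn, stiff (1.5 N m) once tight.
- rail_a: long cross rail, three or four are present: pine bar 120 mm long (x), 38 mm square, about 0.14 kg, lying flat, stud roughly away from the robot (yaw to 0.3 rad). Origin: centre of its underside. In the middle of its +x end a steel stud, 7 mm thick, ends in a ball head of 14 mm diameter, centre 23 mm and tip 30 mm from the end face.
- rail_a_face (a point): middle of the stud end face of rail_a, 60 mm from the bar's middle, axes as the bar's; x points out along the stud.
- rail_b: long cross rail, three or four are present: pine bar 120 mm long (x), 38 mm square, about 0.14 kg, lying flat, stud roughly away from the robot (yaw to 0.3 rad). Origin: centre of its underside. In the middle of its +x end a steel stud, 7 mm thick, ends in a ball head of 14 mm diameter, centre 23 mm and tip 30 mm from the end face.
- rail_b_face (a point): middle of the stud end face of rail_b, 60 mm from the bar's middle, axes as the bar's; x points out along the stud.
- rail_c: long cross rail, three or four are present: pine bar 120 mm long (x), 38 mm square, about 0.14 kg, lying flat, stud roughly away from the robot (yaw to 0.3 rad). Origin: centre of its underside. In the middle of its +x end a steel stud, 7 mm thick, ends in a ball head of 14 mm diameter, centre 23 mm and tip 30 mm from the end face.
- rail_c_face (a point): middle of the stud end face of rail_c, 60 mm from the bar's middle, axes as the bar's; x points out along the stud.
- rail_d: long cross rail, three or four are present: pine bar 120 mm long (x), 38 mm square, about 0.14 kg, lying flat, stud roughly away from the robot (yaw to 0.3 rad). Origin: centre of its underside. In the middle of its +x end a steel stud, 7 mm thick, ends in a ball head of 14 mm diameter, centre 23 mm and tip 30 mm from the end face.
- rail_d_face (a point): middle of the stud end face of rail_d, 60 mm from the bar's middle, axes as the bar's; x points out along the stud.
- short_a: short cross rail of another stand: same pine bar and stud but only 85 mm long; not wanted here. Origin: centre of its underside; x towards the stud.
- short_b: short cross rail of another stand: same pine bar and stud but only 85 mm long; not wanted here. Origin: centre of its underside; x towards the stud.
- cage: yellow plastic queen cage, 81 x 35 x 18 mm; bystander, stands loose on the table. Origin: centre of its underside.
- bottle_a: small amber bottle, 28 mm diameter, 58 mm high; bystander, stands loose on the table. Origin: centre of its underside.
- bottle_b: small amber bottle like bottle_a; bystander, stands loose on the table. Origin: centre of its underside.
- carton: paper carton, 55 x 36 x 16 mm; bystander, stands loose on the table. Origin: centre of its underside.

How it is judged (in metres and radians):
At the end, for the whole second after the job is handed in: Each long rail present is in one of the four housings with the gap between its end face and the housing floor under 2 mm, face centre within 5 mm of the seat point, square to the beam within 0.06 rad, that seat's cam turned beyond 1.2 rad, and at rest (((x of rail_a_face in the frame of seat1 above -0.002 m and distance between rail_a_face and seat1 below 0.005 m and angle between the x axis of rail_a and the x axis of beam, either way round below 0.06 rad and value of joint cam1 above 1.2 rad) or (x of rail_a_face in the frame of seat2 above -0.002 m and distance between rail_a_face and seat2 below 0.005 m and angle between the x axis of rail_a and the x axis of beam, either way round below 0.06 rad and value of joint cam2 above 1.2 rad) or (x of rail_a_face in the frame of seat3 above -0.002 m and distance between rail_a_face and seat3 below 0.005 m and angle between the x axis of rail_a and the x axis of beam, either way round below 0.06 rad and value of joint cam3 above 1.2 rad) or (x of rail_a_face in the frame of seat4 above -0.002 m and distance between rail_a_face and seat4 below 0.005 m and angle between the x axis of rail_a and the x axis of beam, either way round below 0.06 rad and value of joint cam4 above 1.2 rad)) and ((x of rail_b_face in the frame of seat1 above -0.002 m and distance between rail_b_face and seat1 below 0.005 m and angle between the x axis of rail_b and the x axis of beam, either way round below 0.06 rad and value of joint cam1 above 1.2 rad) or (x of rail_b_face in the frame of seat2 above -0.002 m and distance between rail_b_face and seat2 below 0.005 m and angle between the x axis of rail_b and the x axis of beam, either way round below 0.06 rad and value of joint cam2 above 1.2 rad) or (x of rail_b_face in the frame of seat3 above -0.002 m and distance between rail_b_face and seat3 below 0.005 m and angle between the x axis of rail_b and the x axis of beam, either way round below 0.06 rad and value of joint cam3 above 1.2 rad) or (x of rail_b_face in the frame of seat4 above -0.002 m and distance between rail_b_face and seat4 below 0.005 m and angle between the x axis of rail_b and the x axis of beam, either way round below 0.06 rad and value of joint cam4 above 1.2 rad)) and ((x of rail_c_face in the frame of seat1 above -0.002 m and distance between rail_c_face and seat1 below 0.005 m and angle between the x axis of rail_c and the x axis of beam, either way round below 0.06 rad and value of joint cam1 above 1.2 rad) or (x of rail_c_face in the frame of seat2 above -0.002 m and distance between rail_c_face and seat2 below 0.005 m and angle between the x axis of rail_c and the x axis of beam, either way round below 0.06 rad and value of joint cam2 above 1.2 rad) or (x of rail_c_face in the frame of seat3 above -0.002 m and distance between rail_c_face and seat3 below 0.005 m and angle between the x axis of rail_c and the x axis of beam, either way round below 0.06 rad and value of joint cam3 above 1.2 rad) or (x of rail_c_face in the frame of seat4 above -0.002 m and distance between rail_c_face and seat4 below 0.005 m and angle between the x axis of rail_c and the x axis of beam, either way round below 0.06 rad and value of joint cam4 above 1.2 rad)) and ((x of rail_d_face in the frame of seat1 above -0.002 m and distance between rail_d_face and seat1 below 0.005 m and angle between the x axis of rail_d and the x axis of beam, either way round below 0.06 rad and value of joint cam1 above 1.2 rad) or (x of rail_d_face in the frame of seat2 above -0.002 m and distance between rail_d_face and seat2 below 0.005 m and angle between the x axis of rail_d and the x axis of beam, either way round below 0.06 rad and value of joint cam2 above 1.2 rad) or (x of rail_d_face in the frame of seat3 above -0.002 m and distance between rail_d_face and seat3 below 0.005 m and angle between the x axis of rail_d and the x axis of beam, either way round below 0.06 rad and value of joint cam3 above 1.2 rad) or (x of rail_d_face in the frame of seat4 above -0.002 m and distance between rail_d_face and seat4 below 0.005 m and angle between the x axis of rail_d and the x axis of beam, either way round below 0.06 rad and value of joint cam4 above 1.2 rad)) and linear speed of each of rail_a, rail_b, rail_c, rail_d below 0.01 m/s); the robot touches nothing.
It fails at once if a short rail is moved more than 6 cm (distance of any of short_a, short_b from where it was at the start of the episode above 0.06 m).
It fails at once if a bystander is moved more than 6 cm (distance of any of cage, bottle_a, bottle_b, carton from where it was at the start of the episode above 0.06 m).
Of rail_a, rail_b, rail_c, rail_d only 3 to 4 are there at a start; the rules pass over those that are not, and their reading is None.
At some moment in a run one of rail_a, rail_b, rail_c, rail_d may be knocked a few centimetres aside while the robot is not near it.
Once in a run the grip may slacken for a moment while it holds something.
It also fails if it takes over 210 s, if anything falls off the work surface, if the arm or the gripper's body presses on something with over 40 N, if the wrist force passes 120 N, or if a joint passes its speed limit or range.

ROBOT

A 7-joint arm with a two-finger parallel gripper is mounted at the origin on the work surface. World frame = base frame: x ahead of the robot, y to its left, z up, the work surface at z = 0. Lengths are in m, angles in degrees, forces in N, time in s.
With the tool pointing down it reaches from about 0.425 to 0.875 m from the base axis. Payload 4.7 kg.
Tool frame: the origin (TCP) lies midway between the tips of the shut fingers; the grasp point (between the pads) lies env.grip_point_offset behind it (env.grip_point_offset is the distance from the TCP to the grasp point, in m); z points along the fingers, y is the line along which they close (so a half turn about z gives the same grasp; the last joint's range is limited). The gripper opens to 87 mm and grips with 3 to 60 N. Pads are 19 mm wide; open, the fingers measure 117 mm over their backs; the gripper's body (75 mm by 190 mm) begins 51 mm behind the grasp point.
Start: joints at [71.052, 18.392, -4.016, 83.108, 1.295, 78.541, -3.26], TCP at [0.22, -0.612, 0.223] pointing down, gripper open.
Joint ranges: [-163.93, 163.93], [-17.29, 119.83], [-79.2, 71.16], [3.27, 140.29], [-89.18, 269.18], [5.43, 117.66], [-154.24, 154.24]. Speed limits (degrees/s): [147.25, 147.25, 180, 180, 180, 180, 180].

INTERFACE

Orientations are given as [roll, pitch, yaw] about the fixed x, y, z axes, in that order (R = Rz(yaw) Ry(pitch) Rx(roll)).
In Python, from cell import env gives the robot as it stands.
- The arm moves only by the shell command python3 -m creep 'ROWS' [FORCE]. ROWS is a JSON object of lists of equal length, an entry for each row: "translation": the shift along the tool's x, y, z in units of 0.08 m (1.0 is 0.08 m), a list of three; "turn": the turn, a rotation vector about the tool's x, y, z in units of 180 degrees (1.0 is 180 degrees), a list of three; "grip": the opening, from 0 (shut) to 1 (fully open). In form: {"translation": [[x, y, z], ...], "turn": [[ax, ay, az], ...], "grip": [grip, ...]}. A call has 1 to 5 rows; each row shifts and turns the commanded pose from where the row before left it, along the tool's axes as they then stand; what a row does not reach is not made up. A row lasts 1/8 s, in which the tool goes at most 62.5 mm and 10.7 degrees, less where a joint would pass 70% of its speed; a pose out of reach is approached as far as the arm can. A call with a number of a shift or a turn outside -1 to 1 is refused whole. A call with a gripper value outside its range is refused whole. The fingers move at their own pace and stop on an object; FORCE is the grip in N (left out, the last holds). Time passes only in rows, so rows that do not move let the fingers close. It gives the time, the measured TCP pose, the force, the opening and the grip force at its end, in the units of the state.
- env.get_obs(): the state, without advancing time (a new reading comes with each control period).
- env.read_camera(name): name is "scene" or "top" or "wrist"; returns a dict with "frame" (384x512x3 uint8, red, green, blue), "z_map" (384x512 float32, m along the optical axis (not along the pixel's ray), 0 where there is no reading), "K" (3x3 intrinsics, pixels), "rvec" (rotation vector, rad) and "tvec" (3), from world to camera coordinates, as OpenCV has them. Camera axes: x right, y down, z forward; pixel columns grow to the right and rows downward; lengths in m; the calibration is good to about 2 mm. A picture is of the moment at which its call begins.
- env.sign_off(): hands the job in; it is judged then, once.
The state is a dict: "time_s": time; "qpos": joint angles; "joint_velocities": joint speeds; "effort": joint torques, N m; "tool_pos": TCP position; "tool_rot": TCP orientation; "force": force on the tool from outside, world axes, zero at the start; "wrist_torque": the same for the moment, N m; "grip_width": finger opening in m; "grasp_force": force on a finger pad.
Only numpy, scipy, OpenCV 4.12 (cv2) and the standard library are available. Lean on these libraries where they do the work, as an engineer would, in place of code of your own. Each camera call takes 0.05 s, during which the arm holds its last target. There are 200 camera calls.

## Working session

There is one attempt and no reset: what is moved stays moved. The work goes in short steps, Python scripts to look and compute and a shell command to move; the robot and the scene stay as the last step left them, time stands still between calls to the robot, and variables do not carry over. Pictures are saved under pics/ and viewed, at most 14 in all, crops included, and the job is handed in when it is done.

```bash
ls; mkdir -p pics; cat > h.py <<'E'
import numpy as np, cv2
from cell import env
def cam(n):
    c=env.read_camera(n); R=cv2.Rodrigues(np.array(c["rvec"],float))[0]; c["R"]=R; c["t"]=np.array(c["tvec"],float).reshape(3)
    return c
def cloud(c):
    z=c["z_map"]; v,u=np.mgrid[:z.shape[0],:z.shape[1]]; K=c["K"]
    p=np.stack([(u-K[0,2])/K[0,0]*z,(v-K[1,2])/K[1,1]*z,z],-1)
    return (p-c["t"])@c["R"]
def save(c,n,s=1.5,crop=None):
    f=c["frame"][:,:,::-1]
    if crop: f=f[crop[1]:crop[3],crop[0]:crop[2]]
    cv2.imwrite("pics/"+n+".png",cv2.resize(f,None,fx=s,fy=s,interpolation=cv2.INTER_CUBIC))
E
python3 - <<'E'
from h import *
o=env.get_obs()
print({k:(np.round(v,3).tolist() if not isinstance(v,str) else v) for k,v in o.items()}, env.grip_point_offset)
for n in("top","scene"):
    c=cam(n); save(c,n+"0"); np.savez(n+"0.npz",**{k:c[k] for k in("frame","z_map","K","R","t")})
    print(n,c["K"].tolist(),(-c["R"].T@c["t"]).round(3),c["R"].round(2).tolist())
E
```

```text
pics
{'time_s': 0.0, 'qpos': [71.053, 18.439, -4.016, 83.176, 1.296, 78.542, -3.259], 'joint_velocities': [-0.077, -0.06, -0.074, -0.031, 0.076, 0.011, -0.05], 'effort': [0.0, -49.129, -0.404, -31.253, -0.064, 0.044, 0.0], 'tool_pos': [0.219, -0.611, 0.221], 'tool_rot': [-179.889, 0.007, 19.758], 'force': [0.107, 0.323, 1.089], 'wrist_torque': [-0.021, 0.063, -0.014], 'grasp_force': 0.0, 'grip_width': 0.087} 0.0187
top [[382.5301034973421, 0.0, 253.16792824266702], [0.0, 382.5301034973421, 191.6432261399254], [0.0, 0.0, 1.0]] [ 0.432 -0.018  1.15 ] [[0.0, -1.0, -0.01], [-1.0, -0.0, -0.08], [0.08, 0.02, -1.0]]
scene [[482.1934036006055, 0.0, 249.61222082857722], [0.0, 482.1934036006055, 188.11930528749187], [0.0, 0.0, 1.0]] [1.431 0.467 0.767] [[-0.46, 0.89, -0.01], [0.51, 0.26, -0.82], [-0.73, -0.38, -0.57]]
```

View pics/top0.png

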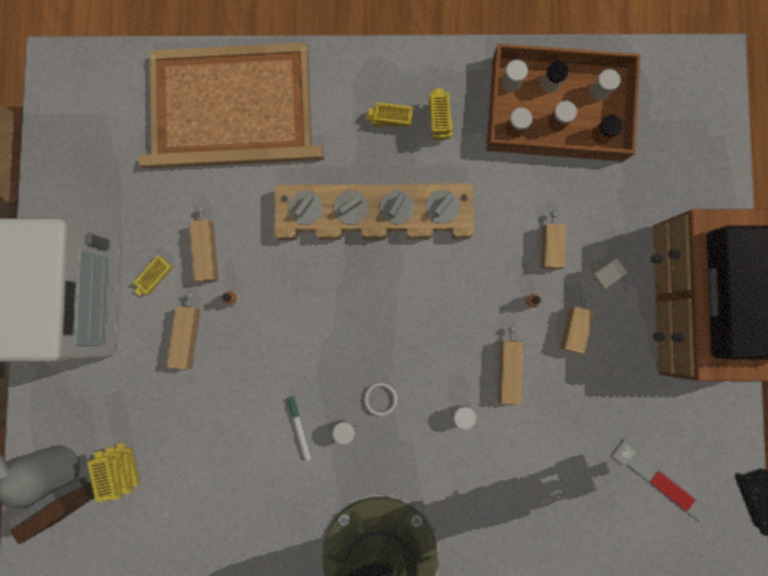

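View pics/scene0.png

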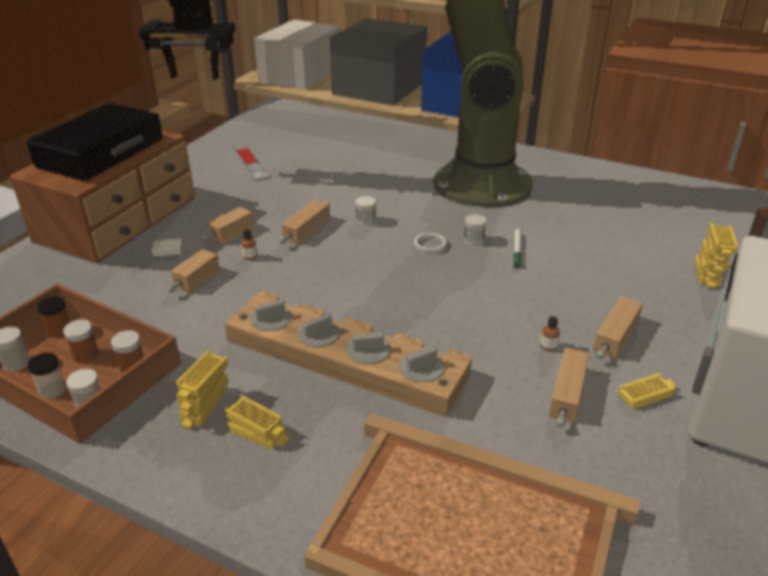

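The top view shows three long rails: left (203,250) and (183,338), and right (512,372). Two short rails lie at (554,245) and (577,330). The beam is at (375,210), and all four cams are turned part way clockwise.

```bash
cat >> h.py <<'E'
def blobs(P,z0,z1,box,minn=40):
    m=((P[...,2]>z0)&(P[...,2]<z1)&(P[...,0]>box[0])&(P[...,0]<box[1])&(P[...,1]>box[2])&(P[...,1]<box[3])).astype(np.uint8)
    n,l,_,_=cv2.connectedComponentsWithStats(m,connectivity=4)
    for i in range(1,n):
        q=P[l==i]
        if len(q)<minn: continue
        (c,s,a)=cv2.minAreaRect((q[:,:2]*1000).astype(np.float32))
        if s[0]<s[1]: s=s[::-1]; a-=90
        a=(a+90)%180-90
        print(len(q),"c",np.round(c,1),"mean",(q.mean(0)*1000).round(1),"size",np.round(s,1),"yaw",round(a,2))
E
python3 - <<'E'
from h import *
for n in("top","scene"):
    d=np.load(n+"0.npz"); P=cloud(d)
    print(n,"table z",np.median(P[...,2][(abs(P[...,0]-.45)<.1)&(abs(P[...,1])<.1)]))
    blobs(P,.03,.045,(.25,.85,-.65,.65)); print("wings"); blobs(P,.052,.08,(.55,.8,-.3,.3),8)
E
```

```text
top table z -6.981868040327314e-05
45 c [ 800.4 -246.4] mean [ 800.9 -244.2   37.4] size [68.3 18. ] yaw 71.11
53 c [ 790.2 -361.8] mean [ 790.5 -362.4   37.7] size [89.1  3.6] yaw 85.37
50 c [ 782.5 -451.5] mean [ 782.8 -454.    38. ] size [81.6  3.6] yaw 85.71
3991 c [671.1  11.2] mean [672.4   9.5  38.3] size [388.6 105.5] yaw -89.56
531 c [591.4 350.5] mean [590.5 349.8  36.7] size [120.2  39.4] yaw 5.92
54 c [ 614.9 -543.1] mean [ 616.  -543.5   37.3] size [67.2  6.3] yaw -4.73
395 c [ 602.5 -342. ] mean [ 601.8 -341.6   37.6] size [84.8 38.6] yaw -3.54
195 c [498.9 523. ] mean [495.9 522.   37.5] size [232.8   7.6] yaw -0.4
71 c [ 532.5 -543.8] mean [ 533.5 -543.7   37.3] size [76.2  7.9] yaw 5.48
42 c [497.5 291.3] mean [496.8 288.8  35.3] size [24.  19.4] yaw -2.15
42 c [ 494.  -296.7] mean [ 494.  -294.9   36.5] size [24.  21.9] yaw 4.19
58 c [ 461.1 -543.4] mean [ 461.2 -542.8   37.9] size [61.8 10.9] yaw -8.76
561 c [419.7 385.9] mean [419.8 384.8  36.7] size [119.3  41.1] yaw -5.79
407 c [ 437.8 -384.8] mean [ 437.8 -384.1   37.8] size [85.3 40.1] yaw -14.91
576 c [ 355.9
[... 1441 characters left out ...]
ze [24.2 21.5] yaw -73.41
96 c [ 825.6 -214.6] mean [ 827.  -214.2   37.9] size [48.5  8.6] yaw -2.14
682 c [591.2 354.8] mean [598.7 355.7  38.4] size [126.9  37.9] yaw 6.28
43 c [ 832.9 -101.3] mean [ 833.3 -102.    36.6] size [30.   4.9] yaw 6.5
312 c [617.8 570.9] mean [619.3 573.3  37.4] size [102.9  29.7] yaw 74.23
wings
147 c [ 679.1 -118.2] mean [ 680.6 -116.7   62.4] size [47.9 16.9] yaw -41.77
145 c [677.7 -28.6] mean [681.  -27.8  62.6] size [48.7 15.8] yaw -24.8
14 c [ 798.3 -290.4] mean [ 797.9 -290.6   55.1] size [19.8  5.5] yaw 81.76
166 c [677.6  61.2] mean [679.6  62.1  62.3] size [46.8 14.3] yaw -54.72
171 c [676.3 151.1] mean [679.3 152.   62.7] size [49.9 14.5] yaw -35.82
```

```bash
cat > go.py <<'E'
import sys; from h import *; from scipy.spatial.transform import Rotation as R
x,y,z,yaw=map(float,sys.argv[1:5])
o=env.get_obs(); A=R.from_euler('xyz',o["tool_rot"],degrees=True); B=R.from_euler('xyz',[180,0,yaw],degrees=True)
d=np.array([x,y,z])-o["tool_pos"]
r=(A.inv()*B).as_rotvec(degrees=True)/180
print("t",round(o["time_s"],2),"pos",np.round(o["tool_pos"],4),"rot",np.round(o["tool_rot"],2),"F",np.round(o["force"],1),"T",np.round(o["wrist_torque"],2),"w",round(o["grip_width"],4),"gf",round(o["grasp_force"],1),"q",np.round(o["qpos"],0))
print("shift now-axes",np.round(A.inv().apply(d)/.08,3),"shift after-turn",np.round(B.inv().apply(d)/.08,3),"turn",np.round(r,4))
E
python3 go.py .42 -.25 .28 145
python3 -m creep '{"translation":[[0,0,-0.4],[0,0,-0.4]],"turn":[[0,0,0],[0,0,0]],"grip":[0.5,0.5]}'
```

```text
t 0.1 pos [ 0.2195 -0.6113  0.2216] rot [-1.799e+02  1.000e-02  1.976e+01] F [ 0.   0.3 -0.2] T [-0.02 -0.02  0.04] w 0.0869 gf 0.0 q [71. 18. -4. 83.  1. 79. -3.]
shift now-axes [ 3.886 -3.405 -0.725] shift after-turn [ 0.537  5.137 -0.73 ] turn [-3.000e-04 -6.000e-04 -6.958e-01]
time_s: 0.35
tool_pos: [0.2195, -0.6113, 0.2863]
tool_rot: [-179.9, 0.0, 19.8]
force: [0.7, -0.1, 0.7]
grip_width: 0.074
grasp_force: 0.0
```

```bash

python3 -m creep '{"translation":[[0.389,-0.34,0],[0.389,-0.34,0],[0.389,-0.34,0],[0.389,-0.34,0],[0.389,-0.34,0]],"turn":[[0,0,0],[0,0,0],[0,0,0],[0,0,0],[0,0,0]],"grip":[0.5,0.5,0.5,0.5,0.5]}' >/dev/null
python3 -m creep '{"translation":[[0.389,-0.34,0],[0.389,-0.34,0],[0.389,-0.34,0],[0.389,-0.34,0],[0.389,-0.34,0]],"turn":[[0,0,0],[0,0,0],[0,0,0],[0,0,0],[0,0,0]],"grip":[0.5,0.5,0.5,0.5,0.5]}' 
for i in 1 2; do python3 -m creep '{"translation":[[0,0,0],[0,0,0],[0,0,0],[0,0,0],[0,0,0]],"turn":[[0,0,-0.058],[0,0,-0.058],[0,0,-0.058],[0,0,-0.058],[0,0,-0.058]],"grip":[0.5,0.5,0.5,0.5,0.5]}' ;done
python3 -m creep '{"translation":[[0,0,0],[0,0,0],[0,0,0]],"turn":[[0,0,-0.058],[0,0,-0.058],[0,0,0]],"grip":[0.5,0.5,0.5]}'
python3 go.py .650 .146 .22 145
```

```text
time_s: 1.6
tool_pos: [0.4209, -0.2492, 0.2862]
tool_rot: [-180.0, 0.0, 19.7]
force: [1.0, -0.3, 0.4]
grip_width: 0.0436
grasp_force: 0.0
time_s: 2.22
tool_pos: [0.4204, -0.2504, 0.2861]
tool_rot: [-180.0, -0.0, 72.3]
force: [-0.6, 0.2, 0.2]
grip_width: 0.0433
grasp_force: 0.0
time_s: 2.85
tool_pos: [0.4204, -0.2504, 0.2861]
tool_rot: [-180.0, -0.0, 124.5]
force: [0.4, 0.4, -0.6]
grip_width: 0.0437
grasp_force: 0.0
time_s: 3.22
tool_pos: [0.4204, -0.2505, 0.2862]
tool_rot: [-180.0, -0.0, 144.9]
force: [-0.4, -0.1, -0.1]
grip_width: 0.0434
grasp_force: 0.0
t 3.23 pos [ 0.4204 -0.2505  0.2862] rot [-1.7999e+02 -4.0000e-02  1.4492e+02] F [-0.4 -0.1 -0.1] T [ 0.1  -0.15  0.03] w 0.0434 gf 0.0 q [ 48.  -2. -20.  99.  -1.  83.  83.]
shift now-axes [0.499 5.705 0.827] shift after-turn [0.492 5.706 0.827] turn [-0.     -0.0002 -0.0004]
```

```bash

for i in 1 2; do python3 -m creep '{"translation":[[0.05,0.57,0.083],[0.05,0.57,0.083],[0.05,0.57,0.083],[0.05,0.57,0.083],[0.05,0.57,0.083]],"turn":[[0,0,0],[0,0,0],[0,0,0],[0,0,0],[0,0,0]],"grip":[0.5,0.5,0.5,0.5,0.5]}' >/dev/null;done
python3 -m creep '{"translation":[[0,0,0]],"turn":[[0,0,0]],"grip":[0.5]}'
python3 - <<'E'
from h import *
c=cam("wrist"); save(c,"w1"); P=cloud(c)
print("campos",-c["R"].T@c["t"], "tablez",np.median(P[...,2][(P[...,2]<.01)&(c["z_map"]>0)]))
blobs(P,.03,.045,(.25,.85,-.65,.65)); print("wings"); blobs(P,.052,.08,(.55,.8,-.3,.3),8)
c=cam("top"); P=cloud(c);print("top"); blobs(P,.052,.08,(.55,.8,-.3,.3),8)
E
```

```text
time_s: 4.6
tool_pos: [0.6485, 0.1509, 0.2183]
tool_rot: [180.0, -0.3, 145.2]
force: [0.7, 0.1, 0.6]
grip_width: 0.0435
grasp_force: 0.0
campos [0.58040231 0.19761946 0.38327911] tablez 0.0025552503616382244
3363 c [602.2 354.9] mean [608.7 352.5  40. ] size [98.8 38.8] yaw 6.63
10932 c [670.7  84.5] mean [665.8 114.6  41.4] size [250.5 104.7] yaw -89.52
41 c [622.2 -56.1] mean [623. -53.  35.] size [16.2  5.3] yaw 56.28
45 c [ 641.4 -179.7] mean [ 640.1 -177.6   40.4] size [15.6 10.7] yaw -31.26
wings
460 c [675.1 150.1] mean [673.3 151.1  68.2] size [46.6 11.8] yaw -34.6
91 c [663.9  77.4] mean [663.6  78.3  63.9] size [11.7  5.4] yaw 45.39
top
73 c [676.7 -32.8] mean [676.  -33.1  65.1] size [47.4 12.4] yaw -28.87
73 c [ 677.7 -122.8] mean [ 676.6 -122.5   65.3] size [48.1 12.1] yaw -38.46
79 c [675.9  56.4] mean [674.6  56.9  64.6] size [47.7 12.8] yaw -54.45
```

View pics/w1.png

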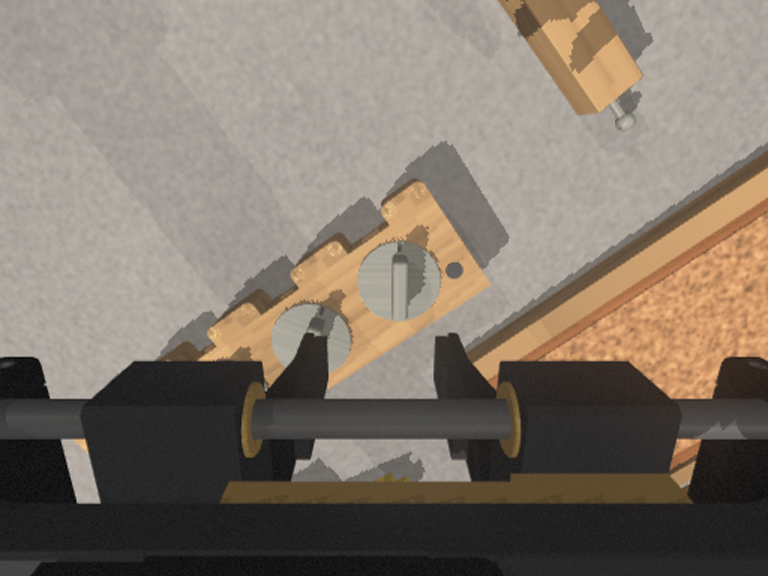

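The wrist view shows the wing of cam1 at (400,283), lying parallel to the fingers, and rail_a's stud at (625,120). I'll move onto the wing next.

```bash
python3 go.py .6755 .149 .090 145.4
```

```text
t 4.7 pos [0.6489 0.146  0.2194] rot [-1.7993e+02 -5.0000e-02  1.4495e+02] F [-0.6 -0.9 -0.9] T [ 0.06 -0.15  0.02] w 0.0434 gf 0.0 q [ 13.  25. -39.  80.  15.  81.  30.]
shift now-axes [-0.252  0.224  1.616] shift after-turn [-0.253  0.22   1.617] turn [-0.0004 -0.0003 -0.0025]
```

```bash

python3 -m creep '{"translation":[[-0.05,0.045,0.32],[-0.05,0.045,0.32],[-0.05,0.045,0.32],[-0.05,0.045,0.32],[-0.05,0.045,0.32]],"turn":[[0,0,-0.0025],[0,0,0],[0,0,0],[0,0,0],[0,0,0]],"grip":[0.5,0.5,0.5,0.5,0.5]}' >/dev/null
python3 -m creep '{"translation":[[0,0,0],[0,0,0],[0,0,0]],"turn":[[0,0,0],[0,0,0],[0,0,0]],"grip":[0.5,0.5,0.5]}' >/dev/null
python3 go.py .6755 .149 .045 145.4
python3 - <<'E'
from h import *
c=cam("wrist"); P=cloud(c)
blobs(P,.052,.08,(.55,.8,-.3,.3),8)
E
```

```text
t 5.7 pos [0.6765 0.1498 0.0937] rot [1.7991e+02 1.0000e-01 1.4548e+02] F [ 0.4 -0.3  0.1] T [ 0.03 -0.15  0.02] w 0.0435 gf 0.0 q [ 11.  33. -36.  84.  20.  70.  28.]
shift now-axes [ 0.006 -0.016  0.609] shift after-turn [ 0.005 -0.015  0.609] turn [0.0005 0.0005 0.0004]
1136 c [675.3 150.2] mean [672.8 151.8  68.3] size [47.8 11.6] yaw -34.57
120 c [664.1 -26.3] mean [662.9 -25.5  68.8] size [21.1  5.6] yaw -29.3
```

```bash

python3 -m creep '{"translation":[[0.003,-0.01,0.2],[0.003,0,0.2],[0,0,0.2],[0,0,0],[0,0,0]],"turn":[[0,0,0],[0,0,0],[0,0,0],[0,0,0],[0,0,0]],"grip":[0.5,0.5,0.5,0.5,0.5]}'
python3 -m creep '{"translation":[[0,0,0],[0,0,0],[0,0,0],[0,0,0],[0,0,0]],"turn":[[0,0,0],[0,0,0],[0,0,0],[0,0,0],[0,0,0]],"grip":[0,0,0,0,0]}' 8
python3 go.py .6755 .149 .045 180.5
```

```text
time_s: 6.38
tool_pos: [0.6746, 0.1491, 0.0432]
tool_rot: [-180.0, -0.0, 145.5]
force: [0.5, -0.0, -0.4]
grip_width: 0.0436
grasp_force: 0.0
time_s: 7.0
tool_pos: [0.6756, 0.1499, 0.0442]
tool_rot: [179.9, 0.0, 145.5]
force: [2.7, 1.5, -1.6]
grip_width: 0.0119
grasp_force: 8.0
t 7.0 pos [0.6756 0.1499 0.0442] rot [1.7989e+02 3.0000e-02 1.4550e+02] F [ 2.7  1.5 -1.6] T [ 0.52 -0.77 -0.05] w 0.0119 gf 8.0 q [ 11.  35. -35.  86.  22.  65.  27.]
shift now-axes [-0.006 -0.01  -0.01 ] shift after-turn [ 0.001 -0.012 -0.01 ] turn [ 0.0005  0.0003 -0.1945]
```

```bash

python3 -m creep '{"translation":[[0,0.005,0],[0,0,0],[0,0,0],[0,0,0],[0,0,0]],"turn":[[0,0,-0.04],[0,0,-0.04],[0,0,-0.04],[0,0,-0.04],[0,0,-0.035]],"grip":[0,0,0,0,0]}' 15
python3 -m creep '{"translation":[[0,0,0],[0,0,0],[0,0,0]],"turn":[[0,0,0],[0,0,0],[0,0,0]],"grip":[0,0,0]}' 
python3 go.py .6755 .149 .045 180.5
```

```text
time_s: 7.62
tool_pos: [0.6756, 0.1499, 0.0442]
tool_rot: [180.0, 0.0, -179.2]
force: [2.2, 2.8, -1.8]
grip_width: 0.0119
grasp_force: 15.0
time_s: 8.0
tool_pos: [0.6755, 0.1499, 0.0442]
tool_rot: [180.0, 0.1, -179.5]
force: [1.7, 2.0, -1.3]
grip_width: 0.0117
grasp_force: 15.0
t 8.0 pos [0.6755 0.1499 0.0442] rot [ 1.7997e+02  5.0000e-02 -1.7945e+02] F [ 1.7  2.  -1.3] T [ 0.74 -0.84 -0.04] w 0.0117 gf 15.0 q [ 15.  37. -42.  86.  26.  67.  59.]
shift now-axes [ 0.001 -0.011 -0.01 ] shift after-turn [ 0.001 -0.011 -0.01 ] turn [0.0002 0.0003 0.0003]
```

```bash

python3 -m creep '{"translation":[[0,0,0],[0,0,0],[0,0,-0.3],[0,0,-0.3],[0,0,-0.2]],"turn":[[0,0,0],[0,0,0],[0,0,0],[0,0,0],[0,0,0]],"grip":[0.5,0.5,0.5,0.5,0.5]}'
python3 go.py .6773 -.030 .095 151.3
```

```text
time_s: 8.62
tool_pos: [0.6761, 0.1497, 0.1112]
tool_rot: [180.0, 0.2, -179.4]
force: [0.6, 0.5, 0.0]
grip_width: 0.0428
grasp_force: 0.0
t 8.62 pos [0.6761 0.1497 0.1112] rot [ 1.7998e+02  1.5000e-01 -1.7942e+02] F [0.6 0.5 0. ] T [ 0.09 -0.14 -0.02] w 0.0428 gf 0.0 q [ 16.  34. -44.  83.  24.  72.  61.]
shift now-axes [ 0.008 -2.247  0.202] shift after-turn [-1.093 -1.963  0.202] turn [0.0003 0.0008 0.1627]
```

```bash

python3 -m creep '{"translation":[[0,-0.45,0],[0,-0.45,0],[0,-0.45,0],[0,-0.45,0],[0.008,-0.447,0]],"turn":[[0,0,0],[0,0,0],[0,0,0],[0,0,0],[0,0,0]],"grip":[0.5,0.5,0.5,0.5,0.5]}' >/dev/null
python3 -m creep '{"translation":[[0,0,0],[0,0,0.1],[0,0,0.1],[0,0,0],[0,0,0]],"turn":[[0,0,0.0542],[0,0,0.0542],[0,0,0.0542],[0,0,0],[0,0,0]],"grip":[0.5,0.5,0.5,0.5,0.5]}' >/dev/null
python3 go.py .6773 -.030 .044 151.3
python3 - <<'E'
from h import *
c=cam("wrist"); P=cloud(c)
blobs(P,.052,.08,(.55,.8,-.3,.3),8)
E
```

```text
t 9.88 pos [ 0.6767 -0.0303  0.0929] rot [1.7999e+02 4.0000e-02 1.5149e+02] F [ 0.3 -0.8  0.3] T [ 0.03 -0.13 -0.01] w 0.0436 gf 0.0 q [ 27.  31. -37.  86.  19.  69.  49.]
shift now-axes [-0.005  0.006  0.612] shift after-turn [-0.005  0.006  0.612] turn [0.     0.0002 0.001 ]
2249 c [675.1 148.4] mean [670.4 145.2  63.7] size [48.1 12.4] yaw -0.67
1886 c [675.7  59.4] mean [673.7  58.8  66.1] size [48.  12.1] yaw -55.29
1142 c [676.8 -30. ] mean [674.1 -28.6  68.3] size [48.1 11.7] yaw -28.5
69 c [ 659.7 -105.2] mean [ 659.3 -105.4   55.9] size [10.5  2.1] yaw 44.99
```

```bash

python3 -m creep '{"translation":[[-0.005,0.006,0.2],[0,0,0.2],[0,0,0.2],[0,0,0],[0,0,0]],"turn":[[0,0,0],[0,0,0],[0,0,0],[0,0,0],[0,0,0]],"grip":[0.5,0.5,0.5,0.2,0]}'>/dev/null
python3 -m creep '{"translation":[[0,0,0],[0,0,0],[0,0,0],[0,0,0],[0,0,0]],"turn":[[0,0,0],[0,0,0],[0,0,0],[0,0,0],[0,0,0]],"grip":[0,0,0,0,0]}' 15
python3 -m creep '{"translation":[[0,0,0],[0,0,0],[0,0,0],[0,0,0],[0,0,0]],"turn":[[0,0,-0.042],[0,0,-0.042],[0,0,-0.042],[0,0,-0.04],[0,0,0]],"grip":[0,0,0,0,0]}' 15
python3 -m creep '{"translation":[[0,0,0],[0,0,0],[0,0,-0.3],[0,0,-0.3],[0,0,-0.2]],"turn":[[0,0,0],[0,0,0],[0,0,0],[0,0,0],[0,0,0]],"grip":[0.5,0.5,0.5,0.5,0.5]}'
python3 go.py .678 -.120 .095 141.5
```

```text
time_s: 11.18
tool_pos: [0.677, -0.0301, 0.0441]
tool_rot: [-180.0, 0.0, 151.3]
force: [0.1, 0.1, -1.3]
grip_width: 0.0123
grasp_force: 15.0
time_s: 11.8
tool_pos: [0.677, -0.0301, 0.044]
tool_rot: [180.0, -0.0, -178.9]
force: [0.7, 0.1, -0.9]
grip_width: 0.0119
grasp_force: 15.0
time_s: 12.42
tool_pos: [0.6781, -0.0299, 0.1112]
tool_rot: [-180.0, 0.2, -178.8]
force: [-0.4, -0.9, 0.1]
grip_width: 0.0427
grasp_force: 0.0
t 12.43 pos [ 0.6781 -0.0299  0.1112] rot [-179.98    0.18 -178.81] F [-0.4 -0.9  0.1] T [ 0.05 -0.17  0.04] w 0.0427 gf 0.0 q [ 31.  32. -43.  85.  23.  71.  77.]
shift now-axes [ 0.025 -1.126  0.203] shift after-turn [-0.7   -0.883  0.203] turn [2.000e-04 1.000e-03 2.205e-01]
```

```bash

python3 -m creep '{"translation":[[0.005,-0.375,0],[0.01,-0.375,0],[0.01,-0.376,0],[0,0,0],[0,0,0]],"turn":[[0,0,0],[0,0,0],[0,0,0],[0,0,0.055],[0,0,0.055]],"grip":[0.5,0.5,0.5,0.5,0.5]}' >/dev/null
python3 -m creep '{"translation":[[0,0,0],[0,0,0.1],[0,0,0.1],[0,0,0],[0,0,0]],"turn":[[0,0,0.055],[0,0,0.0555],[0,0,0],[0,0,0],[0,0,0]],"grip":[0.5,0.5,0.5,0.5,0.5]}' >/dev/null
python3 go.py .678 -.120 .044 141.5
python3 - <<'E'
from h import *
c=cam("wrist"); P=cloud(c)
blobs(P,.052,.08,(.55,.8,-.3,.3),8)
E
```

```text
t 13.68 pos [ 0.677  -0.1202  0.0924] rot [1.7999e+02 1.0000e-02 1.4160e+02] F [-0.5  1.2  0.2] T [-0.   -0.15 -0.03] w 0.0433 gf 0.0 q [ 32.  32. -34.  85.  18.  69.  47.]
shift now-axes [-0.008  0.01   0.605] shift after-turn [-0.008  0.01   0.605] turn [0.0001 0.     0.0005]
2979 c [675.8  58.7] mean [674.3  56.3  64.9] size [47.8 12.9] yaw -54.38
1665 c [676.4 -30.3] mean [674.3 -31.6  67.4] size [47.4 12.4] yaw 0.85
1148 c [ 677.1 -119.9] mean [ 674.9 -118.2   68.2] size [47.3 11.7] yaw -38.35
```

```bash

python3 -m creep '{"translation":[[-0.003,0.003,0.2],[0,0,0.2],[0,0,0.2],[0,0,0],[0,0,0]],"turn":[[0,0,0],[0,0,0],[0,0,0],[0,0,0],[0,0,0]],"grip":[0.5,0.5,0.5,0.2,0]}'>/dev/null
python3 -m creep '{"translation":[[0,0,0],[0,0,0],[0,0,0],[0,0,0],[0,0,0]],"turn":[[0,0,0],[0,0,0],[0,0,0],[0,0,0],[0,0,0]],"grip":[0,0,0,0,0]}' 15
python3 -m creep '{"translation":[[0,0,0],[0,0,0],[0,0,0],[0,0,0],[0,0,0]],"turn":[[0,0,-0.055],[0,0,-0.055],[0,0,-0.055],[0,0,-0.054],[0,0,0]],"grip":[0,0,0,0,0]}' 15
python3 -m creep '{"translation":[[0,0,0],[0,0,0],[0,0,-0.3],[0,0,-0.3],[0,0,-0.2]],"turn":[[0,0,0],[0,0,0],[0,0,0],[0,0,0],[0,0,0]],"grip":[0.6,0.6,0.6,0.6,0.6]}'
python3 - <<'E'
from h import *
c=cam("wrist"); P=cloud(c)
blobs(P,.052,.08,(.55,.8,-.3,.3),8)
c=cam("top"); P=cloud(c)
blobs(P,.03,.045,(.25,.65,-.5,.5),300)
E
python3 go.py .590 .350 .12 185.9
```

```text
time_s: 14.98
tool_pos: [0.6774, -0.1199, 0.0441]
tool_rot: [180.0, 0.0, 141.5]
force: [1.8, 0.9, -2.7]
grip_width: 0.012
grasp_force: 15.0
time_s: 15.6
tool_pos: [0.6773, -0.1201, 0.0441]
tool_rot: [180.0, 0.0, -179.2]
force: [1.3, 1.6, -2.0]
grip_width: 0.012
grasp_force: 15.0
time_s: 16.23
tool_pos: [0.6783, -0.1201, 0.1113]
tool_rot: [-179.9, 0.2, -179.1]
force: [0.2, -0.5, -0.2]
grip_width: 0.0499
grasp_force: 0.0
988 c [ 677.1 -120.2] mean [ 674.7 -120.3   68.4] size [47.7 11.8] yaw 0.73
1371 c [676.6 -30.9] mean [674.4 -32.7  65.9] size [47.9 12.4] yaw 0.59
1687 c [675.8  58.6] mean [674.8  55.3  64.3] size [47.4 13.1] yaw -53.51
530 c [591.1 350.3] mean [590.  349.9  36.8] size [119.6  39.1] yaw 5.94
1042 c [634.   24.3] mean [636.3  30.7  37.5] size [360.   31.5] yaw -89.82
386 c [ 602.4 -342.2] mean [ 602.6 -342.2   37.7] size [84.6 40.1] yaw -3.92
554 c [419.7 386. ] mean [419.4 385.1  36.7] size [119.3  40.1] yaw -6.73
408 c [ 437.8 -385.1] mean [ 438.2 -384.2   37.7] size [85.3 38.9] yaw -13.87
t 16.32 pos [ 0.679  -0.1202  0.1116] rot [-179.92    0.28 -179.09] F [ 0.5 -0.  -0.6] T [ 0.08 -0.1  -0.01] w 0.0511 gf 0.0 q [ 38.  33. -42.  84.  23.  72.  84.]
shift now-axes [ 1.018  5.894 -0.117] shift after-turn [ 0.502  5.96  -0.105] turn [-0.0005  0.0015 -0.0277]
```

```bash

for i in 1 2; do python3 -m creep '{"translation":[[0.105,0.593,-0.012],[0.105,0.593,-0.012],[0.105,0.593,-0.012],[0.105,0.593,-0.012],[0.105,0.593,-0.012]],"turn":[[0,0,0],[0,0,0],[0,0,0],[0,0,0],[0,0,0]],"grip":[0.75,0.75,0.75,0.75,0.75]}' >/dev/null;done
python3 -m creep '{"translation":[[0,0,0],[0,0,0],[0,0,0]],"turn":[[0,0,-0.0277],[0,0,0],[0,0,0]],"grip":[0.75,0.75,0.75]}'>/dev/null
python3 go.py .590 .3535 .005 186
python3 - <<'E'
from h import *
c=cam("wrist"); P=cloud(c)
blobs(P,.03,.05,(.25,.65,.2,.5),300)
E
```

```text
t 17.95 pos [0.5861 0.3514 0.1172] rot [-1.7993e+02 -3.0000e-02 -1.7427e+02] F [ 0.3 -0.1 -0.2] T [ 0.14 -0.13  0.  ] w 0.0655 gf 0.0 q [  1.  34. -48.  84.  26.  74.  46.]
shift now-axes [-0.052  0.023  1.402] shift after-turn [-0.052  0.021  1.402] turn [-0.0004 -0.0002 -0.0015]
3716 c [454.1 385.5] mean [455.7 385.3  40.3] size [51.1 38.3] yaw -6.52
649 c [498.2 298.7] mean [498.3 301.8  38.6] size [28.5 26.3] yaw -4.6
5596 c [591.2 354.3] mean [586.1 353.7  40.6] size [120.   38.1] yaw 6.48
514 c [632.7 205.3] mean [630.2 206.3  38.2] size [31.4 10.5] yaw 0.35
```

```bash

python3 -m creep '{"translation":[[-0.04,0.029,0.35],[0,0,0.35],[0,0,0.35],[0,0,0.32],[0,0,0]],"turn":[[0,0,-0.004],[0,0,0],[0,0,0],[0,0,0],[0,0,0]],"grip":[0.75,0.75,0.75,0.75,0.75]}'
python3 -m creep '{"translation":[[0,0,0],[0,0,0],[0,0,0],[0,0,0],[0,0,0]],"turn":[[0,0,0],[0,0,0],[0,0,0],[0,0,0],[0,0,0]],"grip":[0.2,0.2,0.2,0.2,0.2]}' 25
python3 -m creep '{"translation":[[0,0,-0.05],[0,0,-0.1],[0,0,-0.2],[0,0,-0.1],[0,0,0]],"turn":[[0,0,0],[0,0,0],[0,0,0],[0,0,0],[0,0,0]],"grip":[0.2,0.2,0.2,0.2,0.2]}'
python3 go.py .500 .1497 .045 180.4
```

```text
time_s: 18.62
tool_pos: [0.5876, 0.3532, 0.0058]
tool_rot: [-179.9, -0.2, -173.5]
force: [0.0, 0.0, -0.1]
grip_width: 0.0653
grasp_force: 0.0
time_s: 19.25
tool_pos: [0.5889, 0.3555, 0.0089]
tool_rot: [-180.0, 0.1, -173.4]
force: [-0.3, -0.7, 4.4]
grip_width: 0.038
grasp_force: 25.0
time_s: 19.88
tool_pos: [0.5891, 0.356, 0.0455]
tool_rot: [180.0, 0.1, -173.4]
force: [-0.1, 0.0, -1.0]
grip_width: 0.0376
grasp_force: 25.0
t 19.88 pos [0.5891 0.356  0.0455] rot [ 1.7996e+02  1.1000e-01 -1.7337e+02] F [-0.1  0.  -1. ] T [ 0.14 -0.09 -0.  ] w 0.0376 gf 25.0 q [ -1.  39. -46.  87.  29.  67.  44.]
shift now-axes [ 1.404e+00 -2.432e+00  1.000e-03] shift after-turn [ 1.132 -2.57   0.006] turn [0.0003 0.0006 0.0346]
```

```bash

python3 -m creep '{"translation":[[0,0,-0.25],[0,0,-0.35],[0,0,-0.15],[0.15,-0.25,0],[0.2,-0.35,0]],"turn":[[0,0,0],[0,0,0],[0,0,0],[0,0,0],[0,0,0]],"grip":[0.2,0.2,0.2,0.2,0.2]}' >/dev/null
python3 -m creep '{"translation":[[0.25,-0.43,0],[0.25,-0.43,0],[0.25,-0.43,0],[0.2,-0.35,0],[0.1,-0.19,0]],"turn":[[0,0,0],[0,0,0],[0,0,0],[0,0,0.0346],[0,0,0]],"grip":[0.2,0.2,0.2,0.2,0.2]}' >/dev/null
python3 -m creep '{"translation":[[0,0,0],[0,0,0],[0,0,0]],"turn":[[0,0,0],[0,0,0],[0,0,0]],"grip":[0.2,0.2,0.2]}'
python3 go.py .500 .1497 .045 180.4
python3 - <<'E'
from h import *
c=cam("wrist"); P=cloud(c); save(c,"w2")
blobs(P,.055,.075,(.55,.8,-.3,.3),100)
print("rail"); blobs(P,.115,.16,(.40,.61,.05,.25),300)
E
```

```text
time_s: 21.5
tool_pos: [0.4982, 0.1515, 0.1042]
tool_rot: [179.9, 0.0, -179.5]
force: [-0.2, 0.6, -1.4]
grip_width: 0.0382
grasp_force: 25.0
t 21.5 pos [0.4982 0.1515 0.1042] rot [ 1.7995e+02  1.0000e-02 -1.7950e+02] F [-0.2  0.6 -1.4] T [ 0.12 -0.13 -0.06] w 0.0382 gf 25.0 q [ 28.  14. -53. 108.  13.  64.  61.]
shift now-axes [-0.023 -0.023  0.741] shift after-turn [-0.023 -0.023  0.741] turn [0.0003 0.0001 0.0006]
rail
10820 c [470.3 150.8] mean [469.4 151.1 135.9] size [63.6 61.4] yaw -88.18
1923 c [524.8 151.4] mean [524.5 151.5 136. ] size [38.  19.3] yaw -89.93
```

View pics/w2.png

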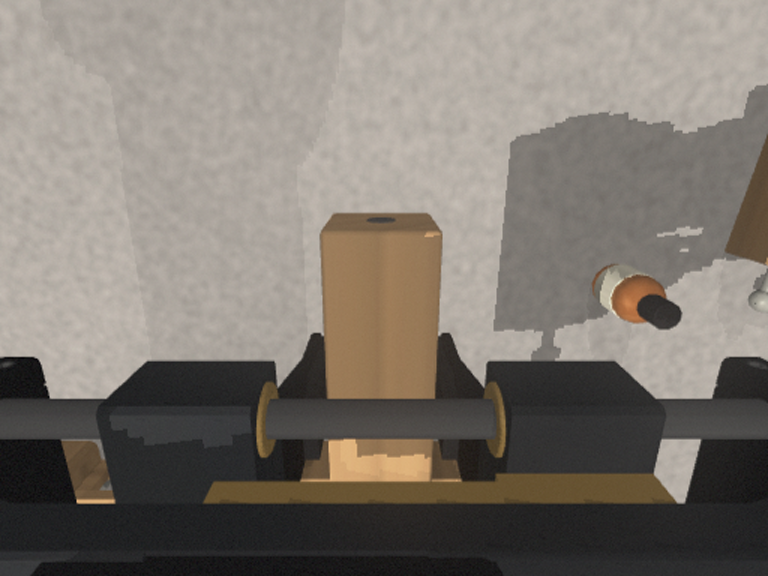

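The wrist view shows the rail square between the fingers, with its rear end at (380,220), and the bottle clear of it at (640,300). Next I'll lower it and insert it.

```bash

python3 -m creep '{"translation":[[-0.023,-0.035,0.3],[0,0,0.3],[0,0,0.3],[0,0,0.25],[0,0,0]],"turn":[[0,0,0.0006],[0,0,0],[0,0,0],[0,0,0],[0,0,0]],"grip":[0.2,0.2,0.2,0.2,0.2]}' >/dev/null
python3 -m creep '{"translation":[[-0.15,0,0],[-0.2,0,0],[-0.15,0,0],[0,0,0],[0,0,0]],"turn":[[0,0,0],[0,0,0],[0,0,0],[0,0,0],[0,0,0]],"grip":[0.2,0.2,0.2,0.2,0.2]}'
python3 go.py .567 .1492 .0097 180.45
```

```text
time_s: 22.8
tool_pos: [0.5395, 0.1477, 0.012]
tool_rot: [-180.0, -0.0, -179.7]
force: [1.2, -0.6, -1.1]
grip_width: 0.0379
grasp_force: 25.0
t 22.8 pos [0.5395 0.1477 0.012 ] rot [-1.8000e+02 -5.0000e-02 -1.7969e+02] F [ 1.2 -0.6 -1.1] T [ 0.09 -0.1  -0.04] w 0.0379 gf 25.0 q [ 22.  26. -47. 107.  23.  56.  55.]
shift now-axes [-0.344  0.017  0.028] shift after-turn [-0.344  0.016  0.029] turn [-0.     -0.0003 -0.0008]
```

```bash

python3 -m creep '{"translation":[[-0.08,0.016,0.028],[-0.08,0,0],[-0.06,0,0],[0,0,0],[0,0,0]],"turn":[[0,0,-0.0008],[0,0,0],[0,0,0],[0,0,0],[0,0,0]],"grip":[0.2,0.2,0.2,0.2,0.2]}'
python3 -m creep '{"translation":[[-0.06,0,0],[-0.04,0,0],[-0.03,0,0],[-0.03,0,0],[0,0,0]],"turn":[[0,0,0],[0,0,0],[0,0,0],[0,0,0],[0,0,0]],"grip":[0.2,0.2,0.2,0.2,0.2]}'
python3 go.py .569 .1492 .0097 180.45
```

```text
time_s: 23.42
tool_pos: [0.5573, 0.149, 0.0098]
tool_rot: [-180.0, -0.0, -179.6]
force: [-0.2, 0.1, -0.4]
grip_width: 0.038
grasp_force: 25.0
time_s: 24.05
tool_pos: [0.5678, 0.1491, 0.009]
tool_rot: [-179.9, -0.3, -179.5]
force: [-6.9, -0.9, 0.8]
grip_width: 0.0378
grasp_force: 25.0
t 24.05 pos [0.5678 0.1491 0.009 ] rot [-179.94   -0.29 -179.53] F [-6.9 -0.9  0.8] T [ 0.    1.   -0.06] w 0.0378 gf 25.0 q [ 20.  30. -46. 103.  25.  58.  55.]
shift now-axes [-0.016  0.001 -0.008] shift after-turn [-0.016  0.001 -0.008] turn [-0.0003 -0.0016  0.0001]
```

```bash

python3 -m creep '{"translation":[[0,0,0],[0,0,0],[0,0,-0.3],[0,0,-0.5],[0,0,-0.5]],"turn":[[0,0,0],[0,0,0],[0,0,0],[0,0,0],[0,0,0]],"grip":[0.6,0.6,0.6,0.6,0.6]}'
python3 go.py .6756 .150 .100 179.5
```

```text
time_s: 24.68
tool_pos: [0.5708, 0.1491, 0.1153]
tool_rot: [180.0, 0.1, -179.6]
force: [0.9, 0.1, 0.9]
grip_width: 0.052
grasp_force: 0.0
t 24.68 pos [0.5708 0.1491 0.1153] rot [ 1.7999e+02  6.0000e-02 -1.7956e+02] F [0.9 0.1 0.9] T [ 0.06 -0.16  0.02] w 0.052 gf 0.0 q [ 24.  23. -50.  98.  19.  68.  59.]
shift now-axes [-1.31e+00  1.00e-03  1.93e-01] shift after-turn [-1.31   0.023  0.191] turn [0.0001 0.0003 0.0052]
```

```bash

python3 -m creep '{"translation":[[-0.437,0,0.06],[-0.437,0.001,0.06],[-0.436,0,0.07],[0,0,0],[0,0,0]],"turn":[[0,0,0],[0,0,0],[0,0,0.0052],[0,0,0],[0,0,0]],"grip":[0.5,0.5,0.5,0.5,0.5]}'
python3 - <<'E'
from h import *
c=cam("wrist"); P=cloud(c); save(c,"w3")
blobs(P,.052,.08,(.55,.8,-.3,.3),100)
print("rail"); blobs(P,.03,.05,(.40,.638,.05,.25),300)
E
python3 go.py .6756 .150 .044 179.5
```

```text
time_s: 25.3
tool_pos: [0.6746, 0.1505, 0.0987]
tool_rot: [180.0, -0.0, 179.5]
force: [-0.6, 0.4, -0.2]
grip_width: 0.0439
grasp_force: 0.0
1080 c [675.  149.8] mean [672.4 149.8  68.4] size [47.5 12. ] yaw 0.44
1540 c [676.8 -29.2] mean [673.6 -25.5  62.8] size [47.8 12.6] yaw 0.46
1196 c [676.2  60.3] mean [673.5  63.1  67.5] size [48.  12.1] yaw -55.06
rail
11757 c [584.2 129.9] mean [593.7 145.6  40.4] size [159.4 107.5] yaw 89.96
t 25.35 pos [0.6744 0.1505 0.099 ] rot [179.99  -0.   179.56] F [-0.8  1.1 -0.9] T [ 0.12 -0.13  0.03] w 0.0433 gf 0.0 q [ 17.  35. -45.  84.  25.  72.  59.]
shift now-axes [-0.016 -0.007  0.687] shift after-turn [-0.015 -0.007  0.687] turn [ 0.     -0.      0.0004]
```

View pics/w3.png

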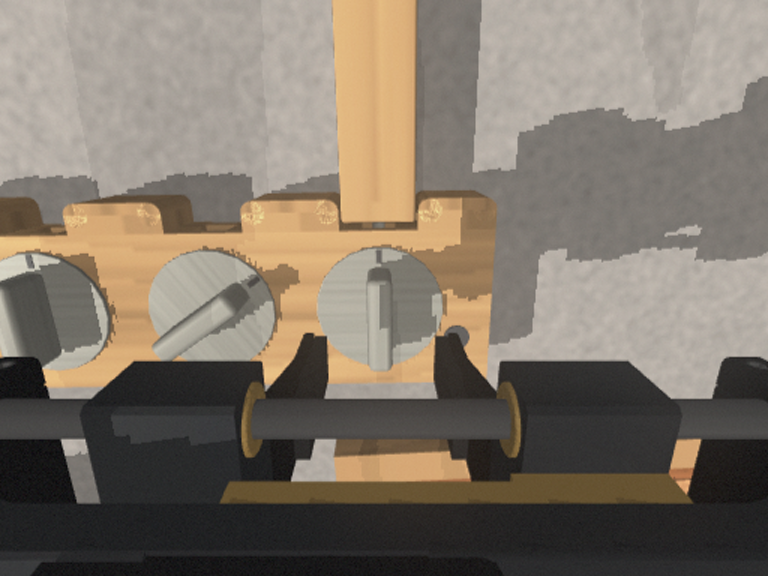

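The rail sits in its notch with a few mm of gap at (380,226). The wing at (380,320) points straight at the stud. I'll turn the cam clockwise.

```bash

python3 -m creep '{"translation":[[-0.013,-0.005,0.25],[0,0,0.25],[0,0,0.187],[0,0,0],[0,0,0]],"turn":[[0,0,-0.004],[0,0,0],[0,0,0],[0,0,0],[0,0,0]],"grip":[0.5,0.5,0.5,0.2,0]}'>/dev/null
python3 -m creep '{"translation":[[0,0,0],[0,0,0],[0,0,0],[0,0,0]],"turn":[[0,0,0],[0,0,0],[0,0,0],[0,0,0]],"grip":[0,0,0,0]}' 40
python3 -m creep '{"translation":[[0,0,0],[0,0,0],[0,0,0],[0,0,0],[0,0,0]],"turn":[[0,0,0.05],[0,0,0.05],[0,0,0.05],[0,0,0.05],[0,0,0.05]],"grip":[0,0,0,0,0]}' 50
python3 -m creep '{"translation":[[0,0,0],[0,0,0],[0,0,0],[0,0,0],[0,0,0]],"turn":[[0,0,0.05],[0,0,0.05],[0,0,0.05],[0,0,0.03],[0,0,0]],"grip":[0,0,0,0,0]}' 50
python3 go.py .6756 .150 .044 90.5
```

```text
time_s: 26.48
tool_pos: [0.676, 0.1499, 0.0435]
tool_rot: [180.0, -0.0, -179.8]
force: [0.9, 1.1, -1.3]
grip_width: 0.012
grasp_force: 40.0
time_s: 27.1
tool_pos: [0.6759, 0.1497, 0.0435]
tool_rot: [-180.0, -0.0, 135.0]
force: [-0.6, 1.1, -2.3]
grip_width: 0.0116
grasp_force: 50.0
time_s: 27.72
tool_pos: [0.6758, 0.1496, 0.0435]
tool_rot: [-180.0, 0.0, 102.9]
force: [-0.3, 0.5, -2.0]
grip_width: 0.0116
grasp_force: 50.0
t 27.73 pos [0.6758 0.1496 0.0435] rot [-1.7996e+02  1.0000e-02  1.0288e+02] F [-0.3  0.5 -2. ] T [ 0.08 -0.07 -0.1 ] w 0.0116 gf 50.0 q [  6.  34. -29.  86.  17.  64. -13.]
shift now-axes [ 0.005 -0.001 -0.006] shift after-turn [ 0.005 -0.002 -0.006] turn [-0.0002  0.0001  0.0688]
```

```bash

python3 -m creep '{"translation":[[0,0,0],[0,0,0],[0,0,0]],"turn":[[0,0,0.02],[0,0,0.02],[0,0,0]],"grip":[0,0,0]}' 60
python3 go.py .6756 .150 .044 90.5
python3 -m creep '{"translation":[[0,0,0],[0,0,0],[0,0,-0.3],[0,0,-0.4],[0,0,-0.3]],"turn":[[0,0,0],[0,0,0],[0,0,0],[0,0,0],[0,0,0]],"grip":[0.5,0.5,0.5,0.5,0.5]}' >/dev/null
python3 -m creep '{"translation":[[0,0,0],[0,0,0]],"turn":[[0,0,0],[0,0,0]],"grip":[0.75,0.75]}' 
python3 - <<'E'
from h import *
c=cam("wrist"); P=cloud(c); print("w"); blobs(P,.052,.08,(.55,.8,-.3,.3),100)
c=cam("top"); P=cloud(c); print("top");blobs(P,.03,.045,(.25,.68,-.5,.5),300)
c=cam("scene"); P=cloud(c); print("scene");blobs(P,.052,.08,(.55,.8,-.3,.3),30); save(c,"s1",3,(180,180,340,290))
E
python3 go.py .4187 .389 .15 173.5
```

```text
time_s: 28.1
tool_pos: [0.6757, 0.1496, 0.0435]
tool_rot: [-180.0, 0.0, 95.7]
force: [-1.1, -0.0, -1.4]
grip_width: 0.0111
grasp_force: 60.0
t 28.1 pos [0.6757 0.1496 0.0435] rot [-1.7995e+02  1.0000e-02  9.5740e+01] F [-1.1 -0.  -1.4] T [ 0.09  0.05 -0.06] w 0.0111 gf 60.0 q [  5.  34. -27.  86.  16.  64. -20.]
shift now-axes [ 0.005 -0.001 -0.006] shift after-turn [ 0.005 -0.002 -0.006] turn [-0.0003  0.0001  0.0291]
time_s: 28.98
tool_pos: [0.6756, 0.1492, 0.1226]
tool_rot: [-179.9, 0.0, 95.6]
force: [-0.3, 0.1, 0.6]
grip_width: 0.0562
grasp_force: 0.0
w
889 c [675.6 150. ] mean [675.6 152.6  68.3] size [47.9 12. ] yaw -84.24
464 c [680.6  54.5] mean [682.5  54.2  67.4] size [32.8 11.9] yaw -54.55
top
1671 c [649.3 -35.3] mean [651.3 -43.2  38.4] size [294.7  61. ] yaw -89.65
392 c [ 602.6 -342.8] mean [ 602.  -341.6   37.5] size [84.9 38.7] yaw -3.06
560 c [419.6 385.7] mean [419.5 385.   36.7] size [119.6  39.8] yaw -6.03
408 c [ 438.  -385.1] mean [ 438.  -384.3   37.6] size [84.8 39.7] yaw -14.59
578 c [ 356.  -255.6] mean [ 355.9 -254.7   37.7] size [119.7  39.2] yaw -2.83
scene
128 c [ 678.7 -118.1] mean [ 681.  -116.4   62.6] size [50.7 14.6] yaw 3.45
128 c [677.7 -28.2] mean [680.9 -26.7  63. ] size [50.3 13.6] yaw 0.4
166 c [678.5  61.5] mean [679.8  62.   62.4] size [46.1 16.3] yaw -61.74
179 c [677.  150.9] mean [679.1 151.8  62.4] size [47.2 15.5] yaw -86.94
t 29.12 pos [0.6753 0.1492 0.122 ] rot [-1.7986e+02  2.0000e-02  9.5630e+01] F [ 0.6  0.3 -0.8] T [ 0.02 -0.13  0.  ] w 0.0633 gf 0.0 q [  6.  30. -28.  83.  14.  72. -18.]
shift now-axes [ 3.297 -2.898 -0.344] shift after-turn [ 3.526  2.615 -0.35 ] turn [-8.000e-04 -4.000e-04 -4.326e-01]
```

View pics/s1.png

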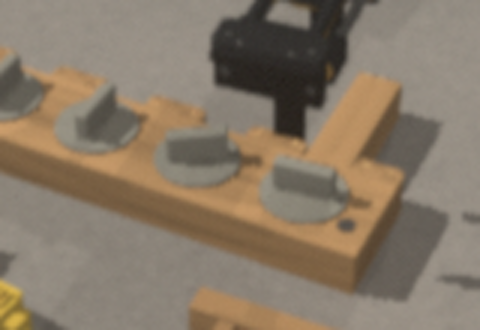

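Cam1's wing now lies across the beam at (305,175), with the rail drawn in. Rail_b is next.

```bash

for i in 1 2; do python3 -m creep '{"translation":[[0.33,-0.29,-0.03],[0.33,-0.29,-0.03],[0.33,-0.29,-0.03],[0.33,-0.29,-0.03],[0.33,-0.29,-0.03]],"turn":[[0,0,0],[0,0,0],[0,0,0],[0,0,0],[0,0,0]],"grip":[0.75,0.75,0.75,0.75,0.75]}' >/dev/null;done
python3 -m creep '{"translation":[[0,0,0],[0,0,0],[0,0,0],[0,0,0],[0,0,0]],"turn":[[0,0,-0.054],[0,0,-0.054],[0,0,-0.054],[0,0,-0.054],[0,0,-0.054]],"grip":[0.75,0.75,0.75,0.75,0.75]}'>/dev/null
python3 -m creep '{"translation":[[0,0,0],[0,0,0],[0,0,0],[0,0,0],[0,0,0]],"turn":[[0,0,-0.054],[0,0,-0.054],[0,0,-0.054],[0,0,0],[0,0,0]],"grip":[0.75,0.75,0.75,0.75,0.75]}'>/dev/null
python3 - <<'E'
from h import *
c=cam("wrist"); P=cloud(c)
blobs(P,.03,.05,(.25,.65,.3,.5),300)
c=cam("top"); P=cloud(c); print("top");blobs(P,.03,.045,(.25,.68,-.5,.5),300)
E
python3 go.py .4187 .389 .007 173.5
```

```text
4648 c [419.7 389.6] mean [415.5 390.1  40.6] size [120.  38.] yaw -6.58
top
2829 c [596.3  11.3] mean [635.5  35.3  37.9] size [387.6 166.6] yaw -89.92
395 c [ 602.4 -342.7] mean [ 602.1 -341.7   37.4] size [85.1 38.8] yaw -3.64
410 c [ 438.  -384.8] mean [ 437.6 -384.1   37.9] size [85.2 39.2] yaw -13.72
574 c [ 355.9 -255.5] mean [ 355.5 -254.7   37.7] size [119.9  38.8] yaw -3.13
t 31.73 pos [0.4193 0.3895 0.1475] rot [-1.7998e+02 -1.0000e-02  1.7329e+02] F [-0.4  0.   0.7] T [ 0.12 -0.11  0.  ] w 0.0653 gf 0.0 q [ -3.  18. -50.  99.  15.  70.  26.]
shift now-axes [ 0.006 -0.006  1.757] shift after-turn [ 0.007 -0.007  1.757] turn [-0.0001 -0.     -0.0012]
```

```bash

python3 -m creep '{"translation":[[0.02,0,0.4],[0,0,0.4],[0,0,0.4],[0,0,0.35],[0,0,0.18]],"turn":[[0,0,0],[0,0,0],[0,0,0],[0,0,0],[0,0,0]],"grip":[0.75,0.75,0.75,0.75,0.75]}'>/dev/null
python3 -m creep '{"translation":[[0,0,0],[0,0,0],[0,0,0],[0,0,0],[0,0,0]],"turn":[[0,0,0],[0,0,0],[0,0,0],[0,0,0],[0,0,0]],"grip":[0.75,0.2,0.2,0.2,0.2]}' 25
python3 -m creep '{"translation":[[0,0,0],[0,0,-0.1],[0,0,-0.3],[0,0,-0.5],[0,0,-0.5]],"turn":[[0,0,0],[0,0,0],[0,0,0],[0,0,0],[0,0,0]],"grip":[0.2,0.2,0.2,0.2,0.2]}'
python3 go.py .500 -.032 .110 180.45
```

```text
time_s: 32.98
tool_pos: [0.418, 0.3899, 0.0098]
tool_rot: [180.0, 0.0, 173.4]
force: [-1.8, 0.1, 2.5]
grip_width: 0.0377
grasp_force: 25.0
time_s: 33.6
tool_pos: [0.4172, 0.3895, 0.1222]
tool_rot: [-180.0, -0.1, 173.4]
force: [0.7, 0.3, -1.0]
grip_width: 0.0378
grasp_force: 25.0
t 33.6 pos [0.4172 0.3895 0.1222] rot [-1.7996e+02 -5.0000e-02  1.7341e+02] F [ 0.7  0.3 -1. ] T [ 0.11 -0.2  -0.03] w 0.0378 gf 25.0 q [ -3.  20. -50. 100.  16.  68.  25.]
shift now-axes [-1.633 -5.114  0.155] shift after-turn [-0.993 -5.276  0.153] turn [-0.0002 -0.0003 -0.0391]
```

```bash

for i in 1 2; do python3 -m creep '{"translation":[[-0.148,-0.465,0],[-0.148,-0.465,0],[-0.148,-0.465,0],[-0.148,-0.465,0],[-0.148,-0.465,0]],"turn":[[0,0,0],[0,0,0],[0,0,0],[0,0,0],[0,0,0]],"grip":[0.2,0.2,0.2,0.2,0.2]}';done
python3 -m creep '{"translation":[[-0.148,-0.465,0],[0,0,0],[0,0,0],[0,0,0]],"turn":[[0,0,0],[0,0,-0.0391],[0,0,0],[0,0,0]],"grip":[0.2,0.2,0.2,0.2]}'>/dev/null
python3 go.py .500 -.0314 .011 180.45
```

```text
time_s: 34.22
tool_pos: [0.4549, 0.1969, 0.1214]
tool_rot: [-180.0, -0.0, 173.4]
force: [0.6, 0.2, -1.5]
grip_width: 0.038
grasp_force: 25.0
time_s: 34.85
tool_pos: [0.4923, 0.0055, 0.1214]
tool_rot: [-180.0, -0.0, 173.4]
force: [0.1, 0.5, -1.9]
grip_width: 0.0379
grasp_force: 25.0
t 35.35 pos [ 0.4998 -0.0309  0.1213] rot [ 1.8000e+02 -1.0000e-02 -1.7961e+02] F [-0.2  0.8 -1.8] T [ 0.07 -0.16 -0.  ] w 0.0382 gf 25.0 q [ 35.   7. -37. 110.   5.  64.  87.]
shift now-axes [-0.003 -0.006  1.379] shift after-turn [-0.003 -0.006  1.379] turn [ 0.     -0.0001 -0.0003]
```

```bash

python3 -m creep '{"translation":[[-0.003,-0.006,0.4],[0,0,0.4],[0,0,0.4],[0,0,0.17],[0,0,0]],"turn":[[0,0,0],[0,0,0],[0,0,0],[0,0,0],[0,0,0]],"grip":[0.2,0.2,0.2,0.2,0.2]}' >/dev/null
python3 -m creep '{"translation":[[-0.15,0,0],[-0.2,0,0],[-0.15,0,0],[0,0,0],[0,0,0]],"turn":[[0,0,0],[0,0,0],[0,0,0],[0,0,0],[0,0,0]],"grip":[0.2,0.2,0.2,0.2,0.2]}'
python3 go.py .5685 -.0308 .0105 180.45
```

```text
time_s: 36.6
tool_pos: [0.5398, -0.0319, 0.0117]
tool_rot: [-180.0, -0.0, -179.6]
force: [-0.3, -0.0, -2.1]
grip_width: 0.0377
grasp_force: 25.0
t 36.6 pos [ 0.5398 -0.0319  0.0117] rot [-1.7999e+02 -4.0000e-02 -1.7957e+02] F [-0.3 -0.  -2.1] T [ 0.11 -0.12  0.01] w 0.0377 gf 25.0 q [ 30.  21. -34. 110.  14.  54.  80.]
shift now-axes [-0.359  0.01   0.015] shift after-turn [-0.359  0.01   0.015] turn [-0.     -0.0002 -0.0001]
```

```bash

python3 -m creep '{"translation":[[-0.08,0.01,0.015],[-0.08,0,0],[-0.06,0,0],[0,0,0],[0,0,0]],"turn":[[0,0,0],[0,0,0],[0,0,0],[0,0,0],[0,0,0]],"grip":[0.2,0.2,0.2,0.2,0.2]}'
python3 -m creep '{"translation":[[-0.06,0,0],[-0.04,0,0],[-0.03,0,0],[-0.02,0,0],[0,0,0]],"turn":[[0,0,0],[0,0,0],[0,0,0],[0,0,0],[0,0,0]],"grip":[0.2,0.2,0.2,0.2,0.2]}'
python3 go.py .5685 -.0308 .0105 180.45
```

```text
time_s: 37.22
tool_pos: [0.5576, -0.031, 0.0104]
tool_rot: [-180.0, -0.0, -179.6]
force: [0.5, 0.1, -1.1]
grip_width: 0.0375
grasp_force: 25.0
time_s: 37.85
tool_pos: [0.5693, -0.0309, 0.0102]
tool_rot: [-180.0, -0.1, -179.6]
force: [-1.7, -0.5, -0.8]
grip_width: 0.038
grasp_force: 25.0
t 37.85 pos [ 0.5693 -0.0309  0.0102] rot [-1.8000e+02 -7.0000e-02 -1.7957e+02] F [-1.7 -0.5 -0.8] T [0.09 0.1  0.  ] w 0.038 gf 25.0 q [ 29.  24. -33. 106.  16.  55.  79.]
shift now-axes [ 0.01   0.001 -0.003] shift after-turn [ 0.01   0.001 -0.003] turn [-0.     -0.0004 -0.0001]
```

```bash

python3 -m creep '{"translation":[[-0.015,0,0],[0,0,0]],"turn":[[0,0,0],[0,0,0]],"grip":[0.2,0.2]}'
python3 -m creep '{"translation":[[0,0,0],[0,0,0],[0,0,-0.3],[0,0,-0.5],[0,0,-0.4]],"turn":[[0,0,0],[0,0,0],[0,0,0],[0,0,0],[0,0,0]],"grip":[0.6,0.6,0.6,0.6,0.6]}'
python3 -m creep '{"translation":[[-0.437,0,0.03],[-0.437,0.01,0.03],[-0.45,0,0.06],[0,0,0],[0,0,0]],"turn":[[0,0,0],[0,0,0],[0,0,0],[0,0,0],[0,0,0]],"grip":[0.5,0.5,0.5,0.5,0.5]}'
python3 - <<'E'
from h import *
c=cam("wrist"); P=cloud(c); save(c,"w4")
blobs(P,.052,.08,(.55,.8,-.3,.3),100)
E
python3 go.py .6771 -.0301 .044 180.6
```

```text
time_s: 38.1
tool_pos: [0.5695, -0.0309, 0.0099]
tool_rot: [-180.0, -0.2, -179.6]
force: [-5.0, 0.0, -1.3]
grip_width: 0.0377
grasp_force: 25.0
time_s: 38.72
tool_pos: [0.5724, -0.0307, 0.1087]
tool_rot: [-180.0, 0.2, -179.6]
force: [-0.2, 0.1, -0.2]
grip_width: 0.052
grasp_force: 0.0
time_s: 39.35
tool_pos: [0.6767, -0.029, 0.097]
tool_rot: [180.0, -0.0, -179.6]
force: [-0.3, 0.4, -0.9]
grip_width: 0.0435
grasp_force: 0.0
1463 c [ 677.2 -119.3] mean [ 673.3 -117.6   65.5] size [47.3 12.2] yaw 0.97
1127 c [676.4 -30.2] mean [673.7 -30.2  68.3] size [47.4 11.9] yaw 0.51
1694 c [676.1  59.5] mean [673.8  58.   65.5] size [47.8 13.2] yaw -54.38
1266 c [675.2 146. ] mean [673.9 138.7  64.4] size [42.5 12.2] yaw -84.36
t 39.4 pos [ 0.6765 -0.0291  0.0973] rot [-1.7999e+02  1.0000e-02 -1.7956e+02] F [ 0.2 -0.2  0.2] T [ 0.07 -0.09 -0.05] w 0.0437 gf 0.0 q [ 25.  30. -33.  86.  17.  69.  79.]
shift now-axes [-0.007 -0.012  0.666] shift after-turn [-0.007 -0.012  0.666] turn [-0.0001  0.0001 -0.0009]
```

View pics/w4.png

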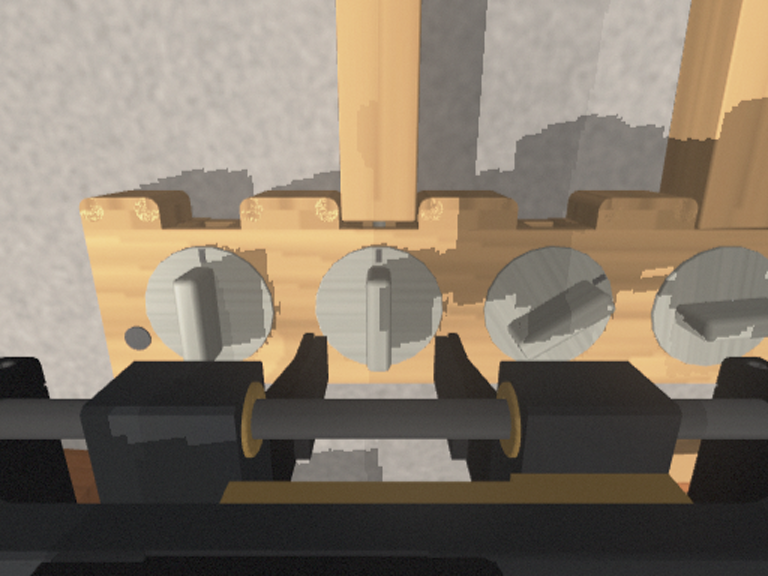

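Rail_b is in its notch with a small gap at (378,224). Rail_a, at (735,225), shows no gap. I'll tighten cam3.

```bash

python3 -m creep '{"translation":[[-0.007,-0.012,0.25],[0,0,0.25],[0,0,0.166],[0,0,0],[0,0,0]],"turn":[[0,0,0],[0,0,0],[0,0,0],[0,0,0],[0,0,0]],"grip":[0.5,0.5,0.5,0.2,0]}'>/dev/null
python3 -m creep '{"translation":[[0,0,0],[0,0,0],[0,0,0],[0,0,0]],"turn":[[0,0,0],[0,0,0],[0,0,0],[0,0,0]],"grip":[0,0,0,0]}' 50
python3 -m creep '{"translation":[[0,0,0],[0,0,0],[0,0,0],[0,0,0],[0,0,0]],"turn":[[0,0,0.05],[0,0,0.05],[0,0,0.05],[0,0,0.05],[0,0,0.05]],"grip":[0,0,0,0,0]}' 60
python3 -m creep '{"translation":[[0,0,0],[0,0,0],[0,0,0],[0,0,0],[0,0,0]],"turn":[[0,0,0.05],[0,0,0.05],[0,0,0.05],[0,0,0.05],[0,0,0.02]],"grip":[0,0,0,0,0]}'
python3 -m creep '{"translation":[[0,0,0],[0,0,0],[0,0,0]],"turn":[[0,0,0],[0,0,0],[0,0,0]],"grip":[0,0.5,0.5]}'
python3 -m creep '{"translation":[[0,0,-0.3],[0,0,-0.4],[0,0,-0.3],[0,0,0],[0,0,0]],"turn":[[0,0,0],[0,0,0],[0,0,0],[0,0,0],[0,0,0]],"grip":[0.5,0.5,0.5,0.75,0.75]}' >/dev/null
python3 - <<'E'
from h import *
c=cam("wrist"); P=cloud(c); print("w"); blobs(P,.052,.08,(.55,.8,-.3,.3),100)
c=cam("top"); P=cloud(c); print("top");blobs(P,.03,.045,(.25,.68,-.5,.5),300)
E
python3 go.py .430 -.2535 .15 177
```

```text
time_s: 40.52
tool_pos: [0.6774, -0.03, 0.0435]
tool_rot: [180.0, -0.0, -179.6]
force: [1.2, 1.7, -1.2]
grip_width: 0.0117
grasp_force: 50.0
time_s: 41.15
tool_pos: [0.6773, -0.0304, 0.0435]
tool_rot: [-180.0, 0.0, 135.2]
force: [-1.9, 0.7, -1.6]
grip_width: 0.0116
grasp_force: 60.0
time_s: 41.78
tool_pos: [0.6771, -0.0305, 0.0435]
tool_rot: [-179.9, 0.0, 95.7]
force: [-0.2, -0.7, -0.4]
grip_width: 0.0117
grasp_force: 60.0
time_s: 42.15
tool_pos: [0.6778, -0.0302, 0.0439]
tool_rot: [180.0, -0.0, 95.9]
force: [-0.4, -0.7, 0.2]
grip_width: 0.0241
grasp_force: 0.0
w
1205 c [676.1  59.7] mean [675.7  60.1  68.9] size [48. 12.] yaw -55.12
878 c [677.2 -29.6] mean [676.9 -27.1  68.4] size [47.1 11.4] yaw -84.13
637 c [ 678. -120.] mean [ 679.1 -118.8   68.8] size [47.5 12.2] yaw 1.27
top
1671 c [597.2 108.3] mean [625.  120.6  37.8] size [193.1 163.9] yaw -89.94
310 c [ 649.6 -160.2] mean [ 650.6 -161.3   37.9] size [59.5 44.9] yaw 1.04
394 c [ 602.1 -342.9] mean [ 602.  -341.6   37.6] size [85.  39.7] yaw -2.99
408 c [ 437.8 -385.4] mean [ 437.8 -383.8   37.6] size [84.6 40.2] yaw -14.22
573 c [ 356.1 -255.7] mean [ 355.8 -254.8   37.7] size [119.5  38.9] yaw -2.93
t 42.88 pos [ 0.6765 -0.0303  0.1218] rot [-1.7985e+02 -2.0000e-02  9.5830e+01] F [-0.7 -0.8  0.4] T [-0.03 -0.12  0.04] w 0.0616 gf 0.0 q [ 13.  26. -17.  85.   8.  70.   1.]
shift now-axes [-2.462 -3.35  -0.344] shift after-turn [ 2.931 -2.948 -0.352] turn [-0.0006 -0.0007 -0.4509]
```

```bash

for i in 1 2; do python3 -m creep '{"translation":[[-0.246,-0.335,-0.034],[-0.246,-0.335,-0.034],[-0.246,-0.335,-0.034],[-0.246,-0.335,-0.034],[-0.246,-0.335,-0.034]],"turn":[[0,0,0],[0,0,0],[0,0,0],[0,0,0],[0,0,0]],"grip":[0.75,0.75,0.75,0.75,0.75]}' >/dev/null;done
python3 -m creep '{"translation":[[0,0,0],[0,0,0],[0,0,0],[0,0,0],[0,0,0]],"turn":[[0,0,-0.054],[0,0,-0.054],[0,0,-0.054],[0,0,-0.054],[0,0,-0.054]],"grip":[0.75,0.75,0.75,0.75,0.75]}'>/dev/null
python3 -m creep '{"translation":[[0,0,0],[0,0,0],[0,0,0],[0,0,0],[0,0,0]],"turn":[[0,0,-0.054],[0,0,-0.054],[0,0,-0.054],[0,0,-0.019],[0,0,0]],"grip":[0.75,0.75,0.75,0.75,0.75]}'>/dev/null
python3 go.py .374 -.2528 .1 177
python3 - <<'E'
from h import *
c=cam("wrist"); P=cloud(c)
blobs(P,.03,.05,(.25,.5,-.35,-.15),300)
E
```

```text
t 45.38 pos [ 0.4303 -0.253   0.1499] rot [ 1.7996e+02 -8.0000e-02  1.7697e+02] F [0.6 0.6 0.1] T [ 0.13 -0.13 -0.  ] w 0.0647 gf 0.0 q [ 38.   4. -11. 109.   1.  67. 114.]
shift now-axes [ 0.702 -0.035  0.625] shift after-turn [ 0.703 -0.035  0.624] turn [ 0.0002 -0.0005 -0.0002]
5829 c [ 355.7 -252.6] mean [ 351.5 -252.4   40.5] size [120.1  38. ] yaw -2.81
403 c [ 489.7 -296.5] mean [ 487.8 -295.1   38.7] size [27.8 19.5] yaw 89.13
```

```bash

python3 -m creep '{"translation":[[0.35,-0.022,0],[0.35,-0.022,0],[0,0,0.3],[0,0,0.32],[0,0,0]],"turn":[[0,0,0],[0,0,-0.001],[0,0,0],[0,0,0],[0,0,0]],"grip":[0.75,0.75,0.75,0.75,0.75]}'
python3 go.py .374 -.2535 .0075 177.2
```

```text
time_s: 46.05
tool_pos: [0.3731, -0.2528, 0.0994]
tool_rot: [179.9, -0.2, 177.1]
force: [-0.2, -0.3, 0.8]
grip_width: 0.0654
grasp_force: 0.0
t 46.05 pos [ 0.3731 -0.2528  0.0994] rot [179.87  -0.22 177.13] F [-0.2 -0.3  0.8] T [ 0.08 -0.14  0.  ] w 0.0654 gf 0.0 q [ 40.   1.  -9. 118.   0.  61. 118.]
shift now-axes [-0.017 -0.01   1.149] shift after-turn [-0.012 -0.008  1.149] turn [ 0.0007 -0.0012 -0.0004]
```

```bash

python3 -m creep '{"translation":[[-0.01,-0.008,0.35],[0,0,0.35],[0,0,0.3],[0,0,0.145],[0,0,0]],"turn":[[0.0003,-0.0006,0],[0,0,0],[0,0,0],[0,0,0],[0,0,0]],"grip":[0.75,0.75,0.75,0.75,0.75]}'
python3 -m creep '{"translation":[[0,0,0],[0,0,0],[0,0,0],[0,0,0],[0,0,0]],"turn":[[0,0,0],[0,0,0],[0,0,0],[0,0,0],[0,0,0]],"grip":[0.75,0.2,0.2,0.2,0.2]}' 25
python3 -m creep '{"translation":[[0,0,0],[0,0,-0.1],[0,0,-0.3],[0,0,-0.5],[0,0,-0.4]],"turn":[[0,0,0],[0,0,0],[0,0,0],[0,0,0],[0,0,0]],"grip":[0.2,0.2,0.2,0.2,0.2]}'
python3 go.py .500 -.1215 .110 180.45
```

```text
time_s: 46.68
tool_pos: [0.3756, -0.2545, 0.0097]
tool_rot: [-180.0, 0.1, 177.2]
force: [-0.1, 1.2, 0.1]
grip_width: 0.0653
grasp_force: 0.0
time_s: 47.3
tool_pos: [0.3757, -0.2545, 0.0098]
tool_rot: [-179.9, 0.1, 177.2]
force: [-0.7, 0.4, 1.0]
grip_width: 0.0379
grasp_force: 25.0
time_s: 47.92
tool_pos: [0.3755, -0.2545, 0.1152]
tool_rot: [-179.9, 0.1, 177.2]
force: [0.3, -0.2, -1.4]
grip_width: 0.0377
grasp_force: 25.0
t 47.92 pos [ 0.3755 -0.2545  0.1152] rot [-1.7992e+02  1.4000e-01  1.7719e+02] F [ 0.3 -0.2 -1.4] T [ 0.05 -0.27 -0.  ] w 0.0377 gf 25.0 q [ 40.  -0.  -9. 117.  -0.  63. 118.]
shift now-axes [-1.473  1.738  0.067] shift after-turn [-1.57   1.651  0.066] turn [-0.0005  0.0008 -0.0181]
```

```bash

python3 -m creep '{"translation":[[-0.29,0.347,0],[-0.29,0.347,0],[-0.29,0.347,0],[-0.3,0.347,0],[-0.3,0.349,0]],"turn":[[0,0,0],[0,0,0],[0,0,0],[0,0,0],[0,0,0]],"grip":[0.2,0.2,0.2,0.2,0.2]}' >/dev/null
python3 -m creep '{"translation":[[0,0,0],[0,0,0],[0,0,0]],"turn":[[-0.0005,0.0008,-0.0181],[0,0,0],[0,0,0]],"grip":[0.2,0.2,0.2]}' 
python3 go.py .500 -.1214 .0115 180.45
```

```text
time_s: 48.92
tool_pos: [0.4992, -0.122, 0.1137]
tool_rot: [180.0, -0.1, -179.7]
force: [-0.1, 0.0, -0.7]
grip_width: 0.0377
grasp_force: 25.0
t 48.92 pos [ 0.4992 -0.122   0.1137] rot [ 1.7999e+02 -6.0000e-02 -1.7967e+02] F [-0.1  0.  -0.7] T [ 0.05 -0.17  0.02] w 0.0377 gf 25.0 q [ 29.   8. -19. 109.   3.  63.  99.]
shift now-axes [-0.011  0.008  1.277] shift after-turn [-0.01   0.008  1.277] turn [ 0.0001 -0.0003 -0.0007]
```

```bash

python3 -m creep '{"translation":[[-0.01,0.008,0.4],[0,0,0.4],[0,0,0.3],[0,0,0.177],[0,0,0]],"turn":[[0,-0.0003,-0.0007],[0,0,0],[0,0,0],[0,0,0],[0,0,0]],"grip":[0.2,0.2,0.2,0.2,0.2]}' >/dev/null
python3 -m creep '{"translation":[[-0.25,0,0],[-0.3,0,0],[-0.25,0,0],[0,0,0],[0,0,0]],"turn":[[0,0,0],[0,0,0],[0,0,0],[0,0,0],[0,0,0]],"grip":[0.2,0.2,0.2,0.2,0.2]}'
python3 go.py .592 -.1206 .0105 180.45
```

```text
time_s: 50.18
tool_pos: [0.5638, -0.1203, 0.0119]
tool_rot: [180.0, -0.0, -179.4]
force: [-0.2, 0.9, -2.0]
grip_width: 0.0372
grasp_force: 25.0
t 50.17 pos [ 0.5638 -0.1203  0.0119] rot [ 1.7998e+02 -2.0000e-02 -1.7945e+02] F [-0.2  0.9 -2. ] T [ 0.08 -0.14 -0.04] w 0.0372 gf 25.0 q [ 25.  22. -18. 105.   8.  54.  94.]
shift now-axes [-0.352 -0.008  0.017] shift after-turn [-0.352 -0.007  0.017] turn [ 0.0001 -0.0001  0.0006]
```

```bash

python3 -m creep '{"translation":[[-0.08,-0.006,0.016],[-0.08,0,0],[-0.06,0,0],[0,0,0],[0,0,0]],"turn":[[0,0,0],[0,0,0],[0,0,0],[0,0,0],[0,0,0]],"grip":[0.2,0.2,0.2,0.2,0.2]}'
python3 -m creep '{"translation":[[-0.06,0,0],[-0.04,0,0],[-0.03,0,0],[-0.02,0,0],[0,0,0]],"turn":[[0,0,0],[0,0,0],[0,0,0],[0,0,0],[0,0,0]],"grip":[0.2,0.2,0.2,0.2,0.2]}'
python3 go.py .592 -.1206 .0105 180.45
```

```text
time_s: 50.8
tool_pos: [0.5819, -0.1204, 0.0102]
tool_rot: [180.0, -0.0, -179.4]
force: [-0.4, -0.5, -1.7]
grip_width: 0.0379
grasp_force: 25.0
time_s: 51.42
tool_pos: [0.5923, -0.1203, 0.0095]
tool_rot: [180.0, -0.2, -179.4]
force: [-4.9, -0.7, -1.4]
grip_width: 0.0374
grasp_force: 25.0
t 51.42 pos [ 0.5923 -0.1203  0.0095] rot [ 179.95   -0.21 -179.44] F [-4.9 -0.7 -1.4] T [ 0.14  0.91 -0.03] w 0.0374 gf 25.0 q [ 24.  25. -18. 101.   9.  55.  93.]
shift now-axes [ 0.003 -0.003 -0.012] shift after-turn [ 0.003 -0.003 -0.012] turn [ 0.0003 -0.0012  0.0006]
```

```bash

python3 -m creep '{"translation":[[0,0,0],[0,0,0],[0,0,-0.3],[0,0,-0.5],[0,0,-0.4]],"turn":[[0,0,0],[0,0,0],[0,0,0],[0,0,0],[0,0,0]],"grip":[0.6,0.6,0.6,0.6,0.6]}'
python3 -m creep '{"translation":[[-0.34,0,0.03],[-0.34,0,0.03],[-0.34,0,0.06],[0,0,0],[0,0,0]],"turn":[[0,0,0],[0,0,0],[0,0,0],[0,0,0],[0,0,0]],"grip":[0.5,0.5,0.5,0.5,0.5]}'
python3 - <<'E'
from h import *
c=cam("wrist"); P=cloud(c); save(c,"w5")
blobs(P,.052,.08,(.55,.8,-.3,.3),100)
E
python3 go.py .6773 -.120 .044 180.8
```

```text
time_s: 52.05
tool_pos: [0.5955, -0.1203, 0.1086]
tool_rot: [180.0, 0.2, -179.4]
force: [0.3, -0.5, 0.1]
grip_width: 0.0522
grasp_force: 0.0
time_s: 52.68
tool_pos: [0.6754, -0.1195, 0.0969]
tool_rot: [180.0, 0.0, -179.4]
force: [0.9, 0.1, -0.2]
grip_width: 0.0435
grasp_force: 0.0
1077 c [ 676.9 -120. ] mean [ 673.9 -120.2   68.3] size [47.3 11.7] yaw 0.59
1555 c [676.5  57.5] mean [677.   51.7  63.6] size [44.9 12.8] yaw -55.04
1568 c [676.2 -30.9] mean [674.5 -32.2  65.8] size [47.4 12.5] yaw -83.42
t 52.73 pos [ 0.6752 -0.1196  0.097 ] rot [ 1.7998e+02  2.0000e-02 -1.7943e+02] F [-0.4 -0.1 -0. ] T [ 0.07 -0.12  0.04] w 0.0436 gf 0.0 q [ 21.  28. -18.  85.   9.  68.  92.]
shift now-axes [-0.025 -0.005  0.663] shift after-turn [-0.026 -0.005  0.663] turn [ 0.0001  0.0001 -0.0013]
```

View pics/w5.png

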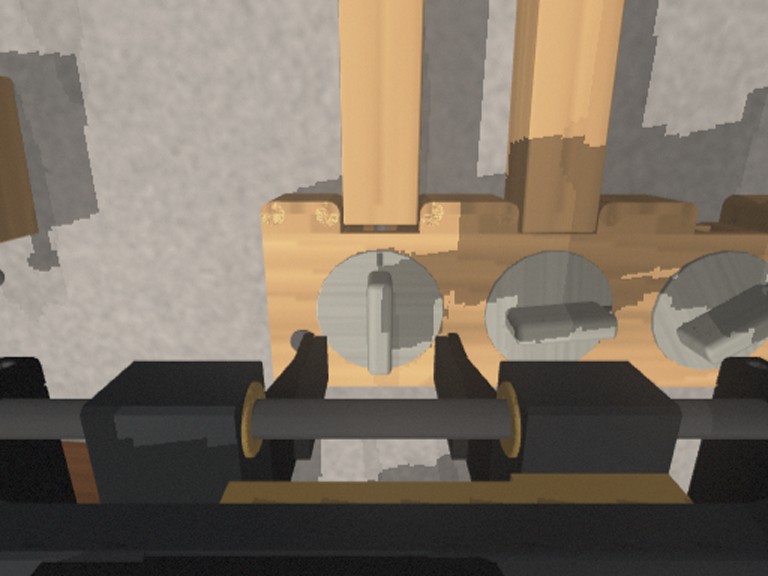

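Rail_c is in the rightmost notch with a small gap at (380,228), and rail_b at (560,230) is tight. I'll tighten cam4.

```bash

python3 -m creep '{"translation":[[-0.025,-0.005,0.25],[0,0,0.25],[0,0,0.163],[0,0,0],[0,0,0]],"turn":[[0,0,0],[0,0,0],[0,0,0],[0,0,0],[0,0,0]],"grip":[0.5,0.5,0.5,0.2,0]}'>/dev/null
python3 -m creep '{"translation":[[0,0,0],[0,0,0],[0,0,0],[0,0,0]],"turn":[[0,0,0],[0,0,0],[0,0,0],[0,0,0]],"grip":[0,0,0,0]}' 50
python3 -m creep '{"translation":[[0,0,0],[0,0,0],[0,0,0],[0,0,0],[0,0,0]],"turn":[[0,0,0.05],[0,0,0.05],[0,0,0.05],[0,0,0.05],[0,0,0.05]],"grip":[0,0,0,0,0]}' 60
python3 -m creep '{"translation":[[0,0,0],[0,0,0],[0,0,0],[0,0,0],[0,0,0]],"turn":[[0,0,0.05],[0,0,0.05],[0,0,0.05],[0,0,0.05],[0,0,0.02]],"grip":[0,0,0,0,0]}'
python3 -m creep '{"translation":[[0,0,0],[0,0,0],[0,0,0]],"turn":[[0,0,0],[0,0,0],[0,0,0]],"grip":[0,0.5,0.5]}'
python3 -m creep '{"translation":[[0,0,-0.3],[0,0,-0.5],[0,0,-0.6],[0,0,-0.6],[0,0,0]],"turn":[[0,0,0],[0,0,0],[0,0,0],[0,0,0],[0,0,0]],"grip":[0.5,0.5,0.5,0.75,0.75]}' 
python3 -m creep '{"translation":[[0,0,0],[0,0,0]],"turn":[[0,0,0],[0,0,0]],"grip":[0.75,0.75]}' >/dev/null
python3 - <<'E'
from h import *
c=cam("wrist"); P=cloud(c); print("w"); blobs(P,.052,.08,(.55,.8,-.3,.3),100); save(c,"w6")
c=cam("scene"); P=cloud(c); print("s"); blobs(P,.052,.08,(.55,.8,-.3,.3),30); 
c=cam("top"); save(c,"top6",2.2,(50,80,410,290))
E
```

```text
time_s: 53.85
tool_pos: [0.6776, -0.1201, 0.0436]
tool_rot: [180.0, 0.0, -179.4]
force: [0.0, -0.6, -0.9]
grip_width: 0.0115
grasp_force: 50.0
time_s: 54.48
tool_pos: [0.6777, -0.12, 0.0436]
tool_rot: [180.0, 0.0, 135.3]
force: [-0.3, -0.1, -1.7]
grip_width: 0.0115
grasp_force: 60.0
time_s: 55.1
tool_pos: [0.6777, -0.12, 0.0436]
tool_rot: [180.0, 0.0, 95.8]
force: [0.1, 0.3, -0.8]
grip_width: 0.0114
grasp_force: 60.0
time_s: 55.48
tool_pos: [0.6778, -0.1196, 0.0439]
tool_rot: [180.0, -0.0, 96.0]
force: [0.8, 0.6, -0.3]
grip_width: 0.0246
grasp_force: 0.0
time_s: 56.1
tool_pos: [0.6805, -0.1202, 0.2098]
tool_rot: [179.4, 0.1, 96.0]
force: [1.2, 0.3, 0.1]
grip_width: 0.0557
grasp_force: 0.0
w
223 c [684.   42.9] mean [685.5  42.2  65.3] size [18.6 10.1] yaw -10.41
646 c [677.1 -30.4] mean [676.7 -29.6  69.1] size [47.9 11.7] yaw -83.7
502 c [ 678.1 -120.3] mean [ 677.7 -118.1   68.5] size [48.2 10.8] yaw -83.88
s
138 c [ 679.7 -117.5] mean [ 680.8 -116.9   62.4] size [48.3 13.2] yaw -85.24
155 c [677.6 -28.5] mean [680.1 -26.7  62.3] size [48.9 15.8] yaw -85.01
164 c [677.2  60.5] mean [679.5  62.1  62.5] size [46.7 16.7] yaw -56.24
180 c [676.6 150.9] mean [679.3 152.   62.5] size [48.4 16. ] yaw -89.12
```

View pics/w6.png

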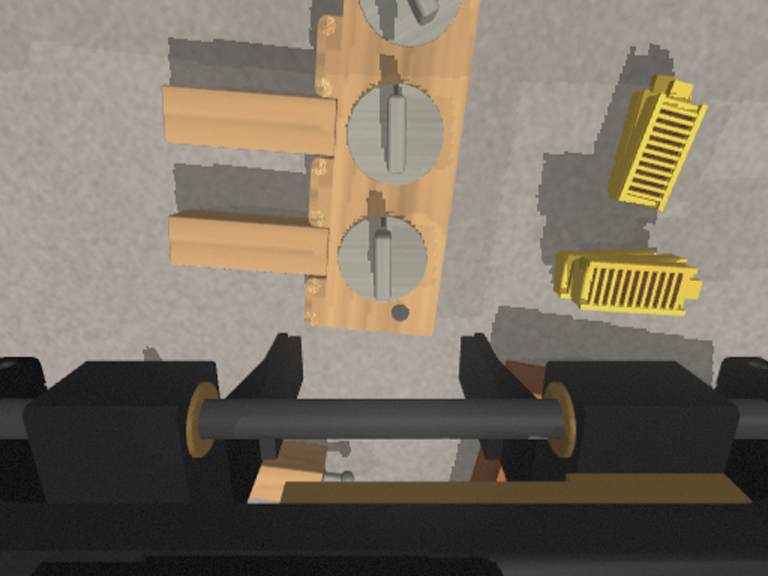

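View pics/top6.png

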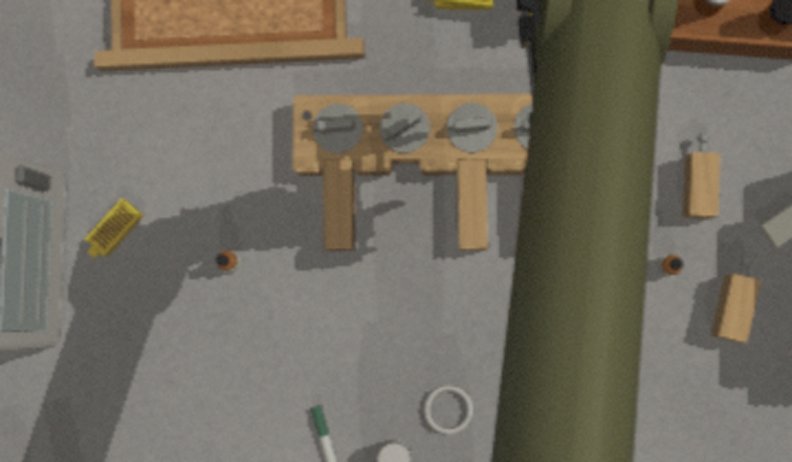

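Two rails are tight in the wrist view, at (330,120) and (325,245), with their wings across. The top view shows rail_a at (340,205) seated, and the shorts and bystanders unmoved. No other long rail is in sight, so I'll hand in.

```bash
python3 -c "
from cell import env; print(env.sign_off())"
```

```text
the job is handed in; nothing more can be done
None
```

I fitted the three long rails I found into housings 1, 3 and 4, with each cam turned to about 1.47 rad and no visible gap at the floor. I then handed the job in at about 56 s; it returned no verdict.

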